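Fit the plug-in modules into the instrument mainframe

TASK

Pull the parts drawer out to its stop and fit every plug-in module that lies on the worktop into a free slot of the open mainframe: set it on the rails with its screw hole over the slot's threaded boss, put a thumbscrew from the drawer through both and turn it clockwise until its flange sits flush on the panel. Leave spare thumbscrews in the drawer, push the drawer fully shut at the end, and do not push the loose circuit board about or knock the bottles over.

Things in the scene. Friction and masses are not known exactly. Their poses are not given: they have to be found in the camera images.
- module_a_handle (a point): middle of the black handle bar (52 x 11 x 10 mm, lies along the panel; pinch across its 11 mm) of a plug-in module with two small brass coax sockets at its far end; may be absent (None). 30 mm above the panel's top (25 mm gap under the bar), 68 mm above the module's foot, 70 mm from its screw hole. x = along the panel from hole to handle, z = up. About 0.26 kg
- module_a_hole (a point): centre of module_a's screw hole (22 mm wide), at the top face of its aluminium panel (130 x 54 x 4 mm; the hole is 17 mm from the near end); same axes. Under the panel hangs a steel can 68 x 48 mm, 34 mm deep, below the handle, on which the module stands
- module_b_handle (a point): middle of the black handle bar (52 x 11 x 10 mm, lies along the panel; pinch across its 11 mm) of a plug-in module with a flat connector on each side of its handle; may be absent (None). 30 mm above the panel's top (25 mm gap under the bar), 68 mm above the module's foot, 70 mm from its screw hole. x = along the panel from hole to handle, z = up. About 0.26 kg
- module_b_hole (a point): centre of module_b's screw hole (22 mm wide), at the top face of its aluminium panel (130 x 54 x 4 mm; the hole is 17 mm from the near end); same axes. Under the panel hangs a steel can 68 x 48 mm, 34 mm deep, below the handle, on which the module stands
- module_c_handle (a point): middle of the black handle bar (52 x 11 x 10 mm, lies along the panel; pinch across its 11 mm) of a plug-in module with a green terminal block across its far end; may be absent (None). 30 mm above the panel's top (25 mm gap under the bar), 68 mm above the module's foot, 70 mm from its screw hole. x = along the panel from hole to handle, z = up. About 0.26 kg
- module_c_hole (a point): centre of module_c's screw hole (22 mm wide), at the top face of its aluminium panel (130 x 54 x 4 mm; the hole is 17 mm from the near end); same axes. Under the panel hangs a steel can 68 x 48 mm, 34 mm deep, below the handle, on which the module stands
- mainframe: fixed grey open box 155 x 202 x 52 mm standing with its three slots upward, 62 mm apart; its front and back rails carry the panels' ends and the cans hang in between with 6 to 8 mm to spare on each side. Origin at the underside. x = along the slots, away from the bosses; z = up
- bay_1 (a point): slot 1 of 3 (counted along the mainframe's +y): centre of its threaded boss, at the height of the rails (52 mm above the worktop), on which the panel's underside rests. Same axes as the mainframe; a fitted module has the same x direction and its hole above this point. Boss: mouth 23 mm, bore 12 mm
- bay_2 (a point): slot 2 of 3 (counted along the mainframe's +y): centre of its threaded boss, at the height of the rails (52 mm above the worktop), on which the panel's underside rests. Same axes as the mainframe; a fitted module has the same x direction and its hole above this point. A screw enters any boss with its lugs along x within 0.35 rad, either way round, and stops with its flange 5.5 mm above the panel
- bay_3 (a point): slot 3 of 3 (counted along the mainframe's +y): centre of its threaded boss, at the height of the rails (52 mm above the worktop), on which the panel's underside rests. Same axes as the mainframe; a fitted module has the same x direction and its hole above this point. Thread: clockwise from above; level for 0.45 rad, then sinks 3.8 mm/rad, flush at 1.9, stop at 2.3 rad
- screw_a_grip (a point): grip point in the wing of a black thumbscrew (wing 42 x 12 mm, 24 mm high; pinch across 12 mm), 25 mm above its flange's underside, 9 mm below its top. x = long side of the wing and of the lugs, z = up. Stands upright in the rack in the drawer at the start, hidden until that is open. About 0.06 kg
- screw_a_seat (a point): centre of the underside of the flange (28 mm wide, 4 mm thick) of that thumbscrew; same axes. Below it a coned shoulder 18 mm wide, 5 mm long, that centres the panel's hole as it goes home, then a 10 mm shank to 29 mm, with a conical tip and two lugs (18 mm over both, 15 to 19 mm below the flange) that ride in the boss's thread and hold it once turned
- screw_b_grip (a point): grip point in the wing of a black thumbscrew (wing 42 x 12 mm, 24 mm high; pinch across 12 mm), 25 mm above its flange's underside, 9 mm below its top. x = long side of the wing and of the lugs, z = up. Stands upright in the rack in the drawer at the start, hidden until that is open. About 0.06 kg
- screw_b_seat (a point): centre of the underside of the flange (28 mm wide, 4 mm thick) of that thumbscrew; same axes. Below it a coned shoulder 18 mm wide, 5 mm long, that centres the panel's hole as it goes home, then a 10 mm shank to 29 mm, with a conical tip and two lugs (18 mm over both, 15 to 19 mm below the flange) that ride in the boss's thread and hold it once turned
- screw_c_grip (a point): grip point in the wing of a black thumbscrew (wing 42 x 12 mm, 24 mm high; pinch across 12 mm), 25 mm above its flange's underside, 9 mm below its top. x = long side of the wing and of the lugs, z = up. Stands upright in the rack in the drawer at the start, hidden until that is open. About 0.06 kg
- screw_c_seat (a point): centre of the underside of the flange (28 mm wide, 4 mm thick) of that thumbscrew; same axes. Below it a coned shoulder 18 mm wide, 5 mm long, that centres the panel's hole as it goes home, then a 10 mm shank to 29 mm, with a conical tip and two lugs (18 mm over both, 15 to 19 mm below the flange) that ride in the boss's thread and hold it once turned
- parts_drawer (a joint): opening of the drawer of the small grey steel cabinet (200 x 200 x 86 mm, fixed on the worktop), m: 0 shut, 0.130 fully out at its stop; about 2 N of friction, no spring, stays where it is left
- drawer_handle (a point): middle of the drawer's handle, a round horizontal bar 11 mm thick and 100 mm long, 66 mm above the worktop and 20 mm below the cabinet's top, its axis 35 mm in front of the drawer front (29 mm free behind it). x = into the cabinet (the drawer pulls out along -x), y = along the bar, z = up
- drawer_rack (a point): centre of the top of the screw rack in the drawer (40 x 176 mm, top 40 mm above the worktop), 83 mm behind the handle; three holes 22 mm wide, 56 mm apart along y, where the thumbscrews stand on their flanges. Same axes as the handle. The drawer's sides end 14 mm above the rack's top, its front 37 mm
- test_pcb: bystander: small green circuit board 50 x 66 x 10 mm lying on the worktop near the front edge
- ipa_dispenser: bystander: white dispenser bottle 60 x 60 x 122 mm at the back of the worktop; origin under its centre
- flux_bottle: bystander: small bottle with a thin spout, 38 x 38 x 118 mm, at the back of the worktop; origin under its centre
Things that resemble listed ones, but are neither listed nor needed, are in the scene too. What is shaped like the part that bears module_a_handle but blue is not meant.

How it is judged:
By the outcome, as a careful person would: the job done as asked, in the order asked, and still so for the second after the job is handed in, with the robot touching nothing.
Of module_a, module_b, module_c only 2 to 3 are there at a start; the rules pass over those that are not, and their reading is None.
At some moment in a run one of module_a, module_b, module_c may be knocked a few centimetres aside while the robot is not near it.
It also fails if it takes over 210 s, if anything falls off the work surface, if the arm or the gripper's body presses on something with over 40 N, if the wrist force passes 120 N, or if a joint passes its speed limit or range.

ROBOT

A 7-joint arm with a two-finger parallel gripper is mounted at the origin on a cart in front of the work surface, level with it; the furniture and walls round the work are solid. World frame = base frame: x ahead of the robot, y to its left, z up, the work surface at z = 0. Lengths are in m, angles in degrees, forces in N, time in s.
With the tool pointing down it reaches from about 0.425 to 0.975 m from the base axis. Payload 16.7 kg.
Tool frame: the origin (TCP) lies on the mounting face of the last link; the fingertips stand 173 mm ahead of it and the grasp point (between the pads) lies 155 mm ahead of it; z points along the fingers, y is the line along which they close (so a half turn about z gives the same grasp; the last joint's range is limited). The gripper opens to 85 mm and grips with 20 to 120 N. Pads are 22 mm wide; open, the fingers measure 114 mm over their backs; the gripper's body (76 mm by 85 mm) begins 54 mm behind the grasp point. The pads swing forward as they close: fully open they stand 13 mm farther back than shut.
Start: joints at [-78.638, 24.414, 4.234, 92.017, -1.954, 63.644, -3.845], TCP at [0.23, 0.635, 0.405] pointing down, gripper open.
Joint ranges: [-163.25, 163.25], [-28.42, 122.38], [-70.27, 78.77], [12.13, 141.07], [-58.53, 238.53], [9.26, 117.41], [-156.51, 156.51]. Speed limits (degrees/s): [108.29, 108.29, 136.94, 136.94, 172.46, 172.46, 172.46].

INTERFACE

Orientations are given as a 3x3 rotation matrix whose columns are the frame's x, y, z axes.
In Python, from cell import manip gives the robot as it stands.
- The arm moves only by the tool play_rows, never from a script. Its arguments are lists of equal length, an entry for each row: "delta_pos": the shift along the tool's x, y, z scaled (see below), a list of three; "twist": the turn about the tool's z scaled (see below). A call has 1 to 5 rows; each row shifts and turns the commanded pose from where the row before left it, along the tool's axes as they then stand; what a row does not reach is not made up. The controller multiplies each number of a shift by 0.025 m and each number of a turn by 6 degrees. A row lasts 1/12 s, in which the tool goes at most 41.7 mm and 7.16 degrees, less where a joint would pass 70% of its speed; a pose out of reach is approached as far as the arm can. A call with a number of a shift or a turn outside -1 to 1 is refused whole. A call with a gripper value outside its range is refused whole. "hand" is the closure, from 0 (fully open) to 1 (shut), set as the call begins (left out, the last holds). The fingers move at their own pace and stop on an object; "grip_force" is the grip in N (left out, the last holds). Time passes only in rows, so rows that do not move let the fingers close. It gives the time, the measured TCP pose, the force, the opening and the grip force at its end, in the units of the state.
- manip.observe(): the state, without advancing time (a new reading comes with each control period).
- manip.camera(name): name is "scene" or "side" or "wrist"; returns the picture (420x560x3 uint8, red, green, blue); there is no depth.
- manip.get_calibration(name): a dict with "K" (3x3 intrinsics, pixels), "cam_to_world" (4x4, takes a point from camera to world coordinates). Camera axes: x right, y down, z forward; pixel columns grow to the right and rows downward; lengths in m; the calibration is good to about 2 mm. The wrist camera is an equidistant fisheye: a pixel r from the principal point sees the ray r / f radians off the axis. A picture is of the moment at which its call begins: read the wrist's pose just before it. get_calibration takes no time and is no camera call; for the wrist camera it gives the pose at the moment of the call.
- manip.job_done(): hands the job in; it is judged then, once.
The state is a dict: "time": time; "q": joint angles; "qd": joint speeds; "effort": joint torques, N m; "eef_pos": TCP position; "eef_rot": TCP orientation; "force": force on the tool from outside, world axes, zero at the start; "moment": the same for the moment, N m; "grip_width": finger opening in m; "finger_force": force on a finger pad.
Only numpy, scipy, OpenCV 4.12 (cv2) and the standard library are available. Lean on these libraries where they do the work, as an engineer would, in place of code of your own. Each camera call takes 0.05 s, during which the arm holds its last target. There are 200 camera calls.

## Working session

There is one attempt and no reset: what is moved stays moved. The work goes in short steps, Python scripts to look and compute and a tool call to move; the robot and the scene stay as the last step left them, time stands still between calls to the robot, and variables do not carry over. Pictures are saved under pics/ and viewed, at most 14 in all, crops included, and the job is handed in when it is done.

Besides the shell and the picture viewer there is one more tool, called after "Emit:" in YAML: its name, and indented under it one key for each argument. play_rows: Moves the arm, as the interface text tells. Shifts and turns lie within -1 to 1; 1 stands for 0.025 m of shift or 6 degrees of turn. Its arguments: {"type":"object","properties":{"delta_pos":{"type":"array"},"twist":{"type":"array"},"hand":{"type":"number"},"grip_force":{"type":"number"}},"required":["delta_pos","twist"]}

```bash
mkdir -p pics; ls; cat > h.py <<'E'
import numpy as np, cv2
from cell import manip
def shot(name,fn,crop=None,scale=1):
    cal=manip.get_calibration(name); im=manip.camera(name)[:,:,::-1]
    np.savez('pics/'+fn+'.npz',K=cal['K'],T=cal['cam_to_world'],im=im)
    if crop: x0,y0,x1,y1=crop; im=im[y0:y1,x0:x1]
    cv2.imwrite('pics/'+fn+'.png',cv2.resize(im,None,fx=scale,fy=scale,interpolation=cv2.INTER_CUBIC))
def ray(fn,u,v,fish=False):
    d=np.load('pics/'+fn+'.npz');K=d['K'];T=d['T']
    x=(u-K[0,2])/K[0,0];y=(v-K[1,2])/K[1,1]
    if fish:
        r=np.hypot(x,y);s=np.sin(r)/max(r,1e-9);c=np.array([x*s,y*s,np.cos(r)])
    else: c=np.array([x,y,1.])
    return T[:3,3],T[:3,:3]@c
def at(fn,u,v,z,fish=False):
    o,d=ray(fn,u,v,fish);return (o+d*(z-o[2])/d[2]).round(4)
E
python3 - <<'E'
from h import *
shot('scene','s0',None,1.42);shot('side','d0',None,1.42);shot('wrist','w0',None,1.42)
for n in('scene','side','wrist'):
    c=manip.get_calibration(n);print(n,np.round(c['K'],1).tolist(),np.round(c['cam_to_world'],3).tolist())
print({k:np.round(v,3).tolist() for k,v in manip.observe().items()})
E
```

```text
pics
scene [[383.1, 0.0, 281.1], [0.0, 383.1, 211.5], [0.0, 0.0, 1.0]] [[0.814, -0.419, 0.403, 0.063], [-0.581, -0.584, 0.567, -0.71], [-0.003, -0.696, -0.718, 0.947], [0.0, 0.0, 0.0, 1.0]]
side [[398.0, 0.0, 276.6], [0.0, 398.0, 210.8], [0.0, 0.0, 1.0]] [[0.802, -0.193, 0.565, -0.031], [-0.597, -0.3, 0.744, -0.788], [0.026, -0.934, -0.355, 0.448], [0.0, 0.0, 0.0, 1.0]]
wrist [[325.2, 0.0, 276.8], [0.0, 325.2, 208.5], [0.0, 0.0, 1.0]] [[0.34, 0.89, 0.304, 0.151], [0.94, -0.321, -0.112, 0.664], [-0.002, 0.324, -0.946, 0.374], [0.0, 0.0, 0.0, 1.0]]
{'time': 0.15, 'q': [-78.64, 24.441, 4.232, 92.043, -1.954, 63.643, -3.844], 'qd': [-0.071, -0.111, -0.06, -0.144, -0.019, -0.068, -0.038], 'effort': [0.003, -95.031, 3.763, -46.376, 0.019, 0.008, 0.0], 'eef_pos': [0.23, 0.634, 0.404], 'eef_rot': [[-0.94, 0.341, -0.0], [0.341, 0.94, -0.001], [-0.0, -0.001, -1.0]], 'force': [0.227, -0.464, -0.218], 'moment': [0.022, 0.023, 0.038], 'finger_force': 0.0, 'grip_width': 0.085}
```

View pics/s0.png

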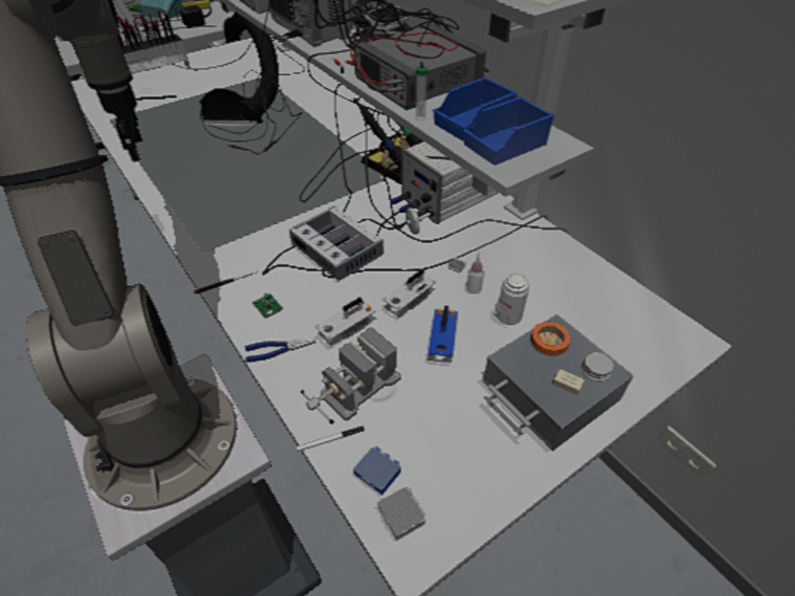

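View pics/d0.png

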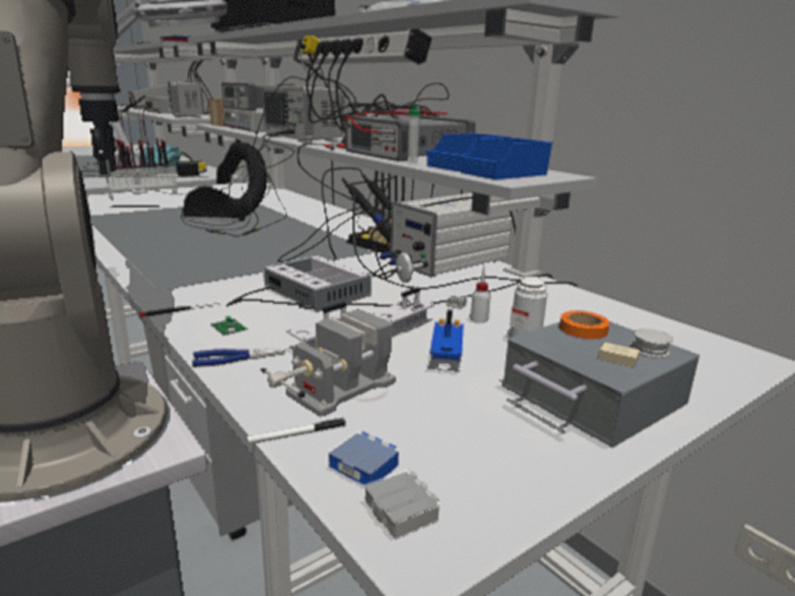

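```bash
python3 - <<'E'
import numpy as np,cv2
im=np.load('pics/s0.npz')['im']
cv2.imwrite('pics/c1.png',cv2.resize(im[142:262,170:325],None,fx=5,fy=5,interpolation=cv2.INTER_CUBIC))
E
```

```text
(no output)
```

View pics/c1.png

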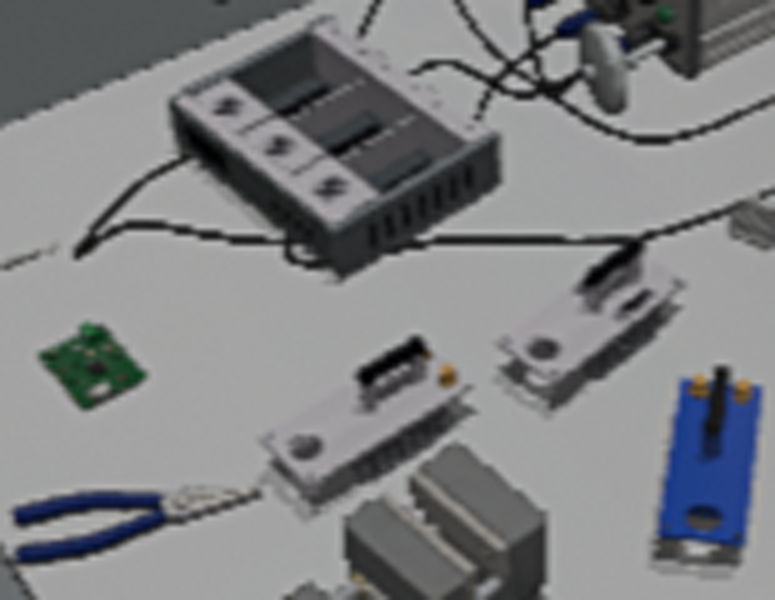

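```bash
python3 - <<'E'
from h import *
f=lambda u,v:(170+u/5,142+v/5)
for n,u,v,z in [('a_hole',305,446,.038),('a_han',392,362,.068),('b_hole',544,348,.038),('b_han',613,270,.068),('b1',231,106,.052),('b2',280,146,.052),('b3',333,186,.052)]:
    print(n,at('s0',*f(u,v),z))
print(at('d0',517/1.42,364/1.42,.066),at('d0',584/1.42,395/1.42,.066))
im=np.load('pics/s0.npz')['im'];im2=np.load('pics/d0.npz')['im']
a=cv2.resize(im[255:325,335:405],None,fx=5.7,fy=5.7,interpolation=cv2.INTER_CUBIC)
b=cv2.resize(im2[240:310,355:425],None,fx=5.7,fy=5.7,interpolation=cv2.INTER_CUBIC)
cv2.imwrite('pics/c2.png',np.hstack([a,b]))
E
```

```text
a_hole [0.3945 0.0293 0.038 ]
a_han [0.4643 0.034  0.068 ]
b_hole [0.5663 0.0118 0.038 ]
b_han [0.6287 0.0201 0.068 ]
b1 [0.5142 0.3396 0.052 ]
b2 [0.5208 0.2784 0.052 ]
b3 [0.5294 0.2181 0.052 ]
[ 0.5717 -0.3034  0.066 ] [ 0.5782 -0.4157  0.066 ]
```

View pics/c2.png

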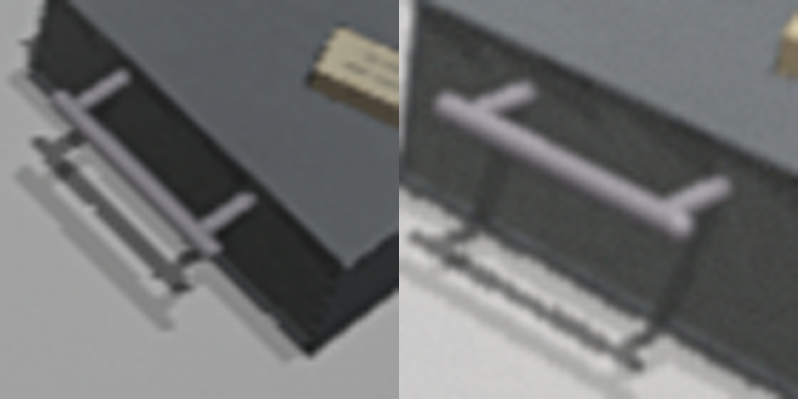

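```bash
cat >> h.py <<'E'
def go(x,y,z,yaw,ob=None):
    """grasp-point target, yaw of tool x (deg)"""
    o=ob or manip.observe();p=np.array(o['eef_pos']);R=np.array(o['eef_rot'])
    cur=np.degrees(np.arctan2(R[1,0],R[0,0]));dy=(cur-yaw+180)%360-180
    c,s=np.cos(np.radians(yaw)),np.sin(np.radians(yaw));Rt=np.array([[c,s,0],[s,-c,0],[0,0,-1.]])
    g=p+0.155*R[:,2];d=Rt.T@(np.array([x,y,z])-g)/0.025
    print('grasp',g.round(4),'yaw',cur.round(2),'| twist',(dy/6).round(2),'shift after',d.round(2),'q7',round(float(np.array(o['q'])[6]),1),'t',round(float(o['time']),2),'w',round(float(o['grip_width']),4),'F',np.round(o['force'],1))
E
python3 - <<'E'
from h import *
for f,k,pts in [('s0',(335,255),[(60,97),(212,247)]),('d0',(355,240),[(43,103),(286,225)])]:
    p=[at(f,k[0]+u/5.7,k[1]+v/5.7,.066) for u,v in pts]; print(p,(p[0]+p[1])/2,np.degrees(np.arctan2(*(p[0]-p[1])[1::-1])))
go(.56,.3,.2,90);
E
```

```text
[array([ 0.5666, -0.3088,  0.066 ]), array([ 0.5671, -0.4117,  0.066 ])] [ 0.56685 -0.36025  0.066  ] 90.2784029571813
[array([ 0.563 , -0.3069,  0.066 ]), array([ 0.5643, -0.4121,  0.066 ])] [ 0.56365 -0.3595   0.066  ] 90.70799165695159
grasp [0.23   0.6343 0.2492] yaw 160.07 | twist 11.68 shift after [-13.37  13.2    1.97] q7 -3.8 t 0.15 w 0.0852 F [ 0.2 -0.5 -0.2]
```

Emit:
play_rows:
  delta_pos:
    - [0,0,0]
    - [0,0,0]
    - [0,0,0]
    - [0,0,0]
    - [0,0,0]
  twist: [1,1,1,1,1]
  hand: 0.3

```text
time: 0.57
eef_pos: [0.2301, 0.6345, 0.4044]
eef_rot: [[-0.64, 0.769, -0.0], [0.769, 0.64, -0.001], [-0.0, -0.001, -1.0]]
force: [0.3, 0.3, -0.1]
grip_width: 0.0597
finger_force: 0.0
```

Emit:
play_rows:
  delta_pos:
    - [0,0,0]
    - [0,0,0]
    - [0,0,0]
    - [0,0,0]
    - [0,0,0]
  twist: [1,1,1,1,1]

```text
time: 0.98
eef_pos: [0.23, 0.6345, 0.4044]
eef_rot: [[-0.17, 0.985, -0.0], [0.985, 0.17, -0.001], [-0.0, -0.0, -1.0]]
force: [-0.2, -0.2, -0.6]
grip_width: 0.0597
finger_force: 0.0
```

Emit:
play_rows:
  delta_pos:
    - [0,0,0]
    - [0,0,0]
    - [0,1,0]
    - [0,1,0]
    - [-0.5,1,0]
  twist: [1,0.6,0,0,0]

```text
time: 1.4
eef_pos: [0.3048, 0.6242, 0.4042]
eef_rot: [[-0.011, 1.0, -0.0], [1.0, 0.011, 0.0], [0.0, -0.0, -1.0]]
force: [-0.4, -0.3, -0.4]
grip_width: 0.0598
finger_force: 0.0
```

Emit:
play_rows:
  delta_pos:
    - [-1,1,0]
    - [-1,1,0]
    - [-1,1,0]
    - [-1,1,0]
    - [-1,1,0]
  twist: [0,0,0,0,0]

```text
time: 1.82
eef_pos: [0.4321, 0.4973, 0.4045]
eef_rot: [[-0.008, 1.0, -0.0], [1.0, 0.008, -0.0], [-0.0, -0.0, -1.0]]
force: [0.5, 0.5, -0.0]
grip_width: 0.0598
finger_force: 0.0
```

Emit:
play_rows:
  delta_pos:
    - [-1,1,0]
    - [-1,1,0]
    - [-1,1,0]
    - [-1,1,0]
    - [-1,1,0]
  twist: [0,0,0,0,0]

```text
time: 2.23
eef_pos: [0.5581, 0.3733, 0.4046]
eef_rot: [[-0.008, 1.0, -0.0], [1.0, 0.008, -0.0], [-0.0, -0.0, -1.0]]
force: [0.2, 0.3, -0.5]
grip_width: 0.0602
finger_force: 0.0
```

Emit:
play_rows:
  delta_pos:
    - [-1,0.4,0]
    - [-1,0,0]
    - [-1,0,0]
    - [-1,0,0]
    - [-1,0,0]
  twist: [0,0,0,0,0]

```text
time: 2.65
eef_pos: [0.5681, 0.2485, 0.4044]
eef_rot: [[-0.008, 1.0, -0.0], [1.0, 0.008, -0.0], [-0.0, -0.0, -1.0]]
force: [0.3, 0.4, 0.3]
grip_width: 0.0599
finger_force: 0.0
```

Emit:
play_rows:
  delta_pos:
    - [-1,0,0]
    - [-1,0,0]
    - [-1,0,0]
    - [-1,0,0]
    - [-1,0,0]
  twist: [0,0,0,0,0]

```text
time: 3.07
eef_pos: [0.569, 0.1236, 0.4046]
eef_rot: [[-0.008, 1.0, -0.0], [1.0, 0.008, -0.0], [-0.0, -0.0, -1.0]]
force: [0.4, -0.8, -0.3]
grip_width: 0.06
finger_force: 0.0
```

Emit:
play_rows:
  delta_pos:
    - [-1,0,0]
    - [-1,0,0]
    - [-1,0,0]
    - [-1,0,0]
    - [-1,0,0]
  twist: [0,0,0,0,0]

```text
time: 3.48
eef_pos: [0.57, -0.0014, 0.4046]
eef_rot: [[-0.008, 1.0, -0.0], [1.0, 0.008, 0.0], [0.0, -0.0, -1.0]]
force: [0.8, 0.5, 0.5]
grip_width: 0.06
finger_force: 0.0
```

Emit:
play_rows:
  delta_pos:
    - [-1,0,0]
    - [-1,0,0]
    - [-1,0,0]
    - [-1,0,0]
    - [-1,0,0]
  twist: [0,0,0,0,0]

```text
time: 3.9
eef_pos: [0.5711, -0.1263, 0.4046]
eef_rot: [[-0.008, 1.0, -0.0], [1.0, 0.008, 0.0], [0.0, -0.0, -1.0]]
force: [-0.1, -0.4, -0.1]
grip_width: 0.0598
finger_force: 0.0
```

```bash
python3 - <<'E'
from h import *
go(.565,-.36,.066,90.5)
E
```

```text
grasp [ 0.5711 -0.1263  0.2496] yaw 90.48 | twist -0.0 shift after [-9.35 -0.32  7.35] q7 17.9 t 3.9 w 0.0598 F [-0.1 -0.4 -0.1]
```

Emit:
play_rows:
  delta_pos:
    - [-1,0,0]
    - [-1,0,0]
    - [-1,0,0]
    - [-1,0,0]
    - [-1,0,0]
  twist: [0,0,0,0,0]
  hand: 0.67

```text
time: 4.32
eef_pos: [0.5722, -0.2513, 0.4046]
eef_rot: [[-0.008, 1.0, -0.0], [1.0, 0.008, 0.0], [0.0, -0.0, -1.0]]
force: [0.8, 0.1, -0.3]
grip_width: 0.0279
finger_force: 0.0
```

Emit:
play_rows:
  delta_pos:
    - [-1,0,0]
    - [-1,0,0]
    - [-1,0,0.5]
    - [-1,0,0.8]
    - [-0.35,-0.32,1]
  twist: [0,0,0,0,0]

```text
time: 4.73
eef_pos: [0.5655, -0.3623, 0.3475]
eef_rot: [[-0.007, 1.0, 0.002], [1.0, 0.007, -0.003], [-0.003, 0.002, -1.0]]
force: [0.2, 0.8, -0.3]
grip_width: 0.0282
finger_force: 0.0
```

Emit:
play_rows:
  delta_pos:
    - [0,0,1]
    - [0,0,1]
    - [0,0,0.5]
    - [0,0,0]
    - [0,0,0]
  twist: [0,0,0,0,0]

```text
time: 5.15
eef_pos: [0.5654, -0.3589, 0.2849]
eef_rot: [[-0.008, 1.0, -0.001], [1.0, 0.008, 0.0], [0.0, -0.001, -1.0]]
force: [0.3, -0.2, 0.4]
grip_width: 0.028
finger_force: 0.0
```

```bash
python3 - <<'E'
from h import *
go(.565,-.36,.066,90.5)
shot('wrist','w1',None,1.42)
E
```

```text
grasp [ 0.5653 -0.3589  0.1299] yaw 90.48 | twist -0.0 shift after [-0.04 -0.01  2.56] q7 45.9 t 5.15 w 0.028 F [ 0.3 -0.2  0.4]
```

View pics/w1.png

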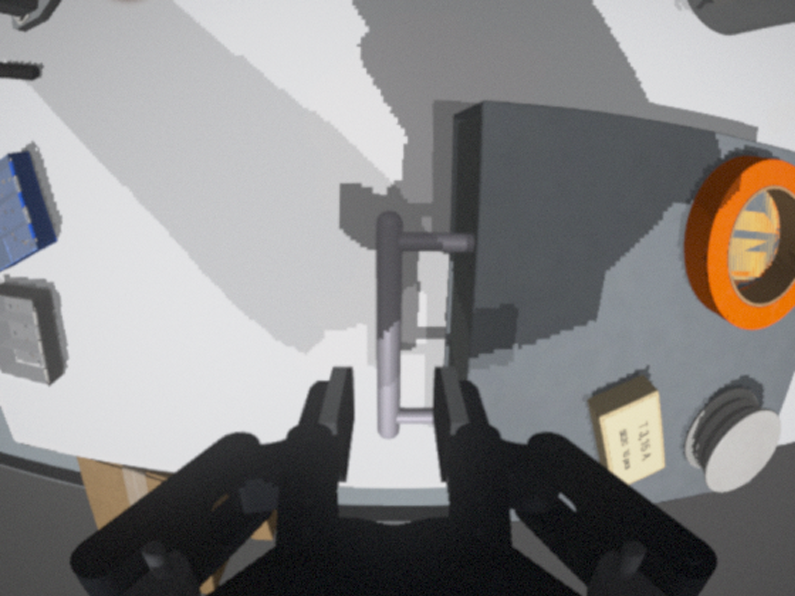

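Emit:
play_rows:
  delta_pos:
    - [0,0,0.6]
    - [0,0,0.6]
    - [0,0,0.6]
    - [0,0,0.5]
    - [0,0,0.25]
  twist: [0,0,0,0,0]

```text
time: 5.62
eef_pos: [0.5649, -0.3585, 0.2188]
eef_rot: [[-0.008, 1.0, -0.002], [1.0, 0.008, 0.001], [0.001, -0.002, -1.0]]
force: [-3.9, 7.0, 42.2]
grip_width: 0.0282
finger_force: 21.4
```

Emit:
play_rows:
  delta_pos:
    - [0,0,0]
    - [0,0,0]
    - [0,0,0]
    - [0,0,0]
    - [0,0,0]
  twist: [0,0,0,0,0]
  hand: 1
  grip_force: 40

```text
time: 6.03
eef_pos: [0.5638, -0.3591, 0.2199]
eef_rot: [[-0.007, 1.0, -0.004], [1.0, 0.007, 0.001], [0.001, -0.004, -1.0]]
force: [-7.7, 0.5, -3.6]
grip_width: 0.0095
finger_force: 39.4
```

Emit:
play_rows:
  delta_pos:
    - [0,-0.2,0]
    - [0,-0.5,0]
    - [0,-0.5,0]
    - [0,-0.5,0]
    - [0,-0.5,0]
  twist: [0,0,0,0,0]

```text
time: 6.45
eef_pos: [0.509, -0.359, 0.2201]
eef_rot: [[-0.008, 1.0, -0.001], [1.0, 0.008, 0.001], [0.001, -0.001, -1.0]]
force: [2.6, -1.7, -21.6]
grip_width: 0.0098
finger_force: 38.7
```

Emit:
play_rows:
  delta_pos:
    - [0,-0.5,0]
    - [0,-0.5,0]
    - [0,-0.5,0]
    - [0,-0.5,0]
    - [0,-0.5,0]
  twist: [0,0,0,0,0]

```text
time: 6.87
eef_pos: [0.4461, -0.3592, 0.2201]
eef_rot: [[-0.008, 1.0, -0.002], [1.0, 0.008, 0.001], [0.001, -0.002, -1.0]]
force: [1.2, 0.1, -30.4]
grip_width: 0.0094
finger_force: 38.6
```

Emit:
play_rows:
  delta_pos:
    - [0,-0.2,0]
    - [0,-0.15,0.02]
    - [0,-0.1,0.02]
    - [0,0,0]
    - [0,0,0]
  twist: [0,0,0,0,0]

```text
time: 7.28
eef_pos: [0.4358, -0.3593, 0.22]
eef_rot: [[-0.008, 1.0, -0.001], [1.0, 0.008, 0.002], [0.002, -0.001, -1.0]]
force: [-2.0, 5.8, -11.3]
grip_width: 0.0094
finger_force: 40.4
```

Emit:
play_rows:
  delta_pos:
    - [0,-0.05,0]
    - [0,-0.05,0]
    - [0,0,0]
    - [0,0,0]
    - [0,0,0]
  twist: [0,0,0,0,0]

```text
time: 7.7
eef_pos: [0.4336, -0.3593, 0.22]
eef_rot: [[-0.009, 1.0, -0.001], [1.0, 0.009, 0.002], [0.002, -0.0, -1.0]]
force: [-1.1, 5.1, -12.5]
grip_width: 0.0095
finger_force: 40.4
```

Emit:
play_rows:
  delta_pos:
    - [0,-0.06,0]
    - [0,-0.06,0]
    - [0,-0.06,0]
    - [0,0,0]
    - [0,0,0]
  twist: [0,0,0,0,0]

```text
time: 8.12
eef_pos: [0.4322, -0.359, 0.2201]
eef_rot: [[-0.011, 1.0, 0.004], [1.0, 0.011, -0.001], [-0.001, 0.004, -1.0]]
force: [22.6, 2.8, -33.6]
grip_width: 0.0098
finger_force: 39.2
```

Emit:
play_rows:
  delta_pos:
    - [0,0.05,0]
    - [0,0,0]
    - [0,0,0]
    - [0,0,0]
    - [0,0,-0.4]
  twist: [0,0,0,0,0]
  hand: 0.67

```text
time: 8.53
eef_pos: [0.4301, -0.36, 0.2294]
eef_rot: [[-0.008, 1.0, -0.001], [1.0, 0.008, 0.001], [0.001, -0.001, -1.0]]
force: [0.4, 0.0, -0.7]
grip_width: 0.028
finger_force: 0.0
```

Emit:
play_rows:
  delta_pos:
    - [0,0,-1]
    - [0,0,-1]
    - [0,0.6,-1]
    - [0,1,-1]
    - [0,1,0]
  twist: [0,0,0,0,0]

```text
time: 8.95
eef_pos: [0.4965, -0.3609, 0.336]
eef_rot: [[-0.006, 1.0, 0.006], [1.0, 0.006, -0.003], [-0.003, 0.006, -1.0]]
force: [1.3, -1.2, 1.2]
grip_width: 0.028
finger_force: 0.0
```

Emit:
play_rows:
  delta_pos:
    - [0,0.6,-0.5]
    - [0,0,0]
    - [0,0,0]
  twist: [0,0,0]
  hand: 0.4

```text
time: 9.2
eef_pos: [0.5109, -0.3595, 0.3434]
eef_rot: [[-0.009, 1.0, 0.001], [1.0, 0.009, -0.001], [-0.001, 0.001, -1.0]]
force: [-0.3, -0.2, -0.6]
grip_width: 0.0513
finger_force: 0.0
```

```bash
python3 - <<'E'
from h import *
go(.5165,-.36,.065,90.5)
shot('wrist','w2',None,1.42)
E
```

```text
grasp [ 0.5111 -0.3596  0.1884] yaw 90.5 | twist -0.0 shift after [-0.02  0.22  4.94] q7 45.9 t 9.2 w 0.0513 F [-0.3 -0.2 -0.6]
```

View pics/w2.png

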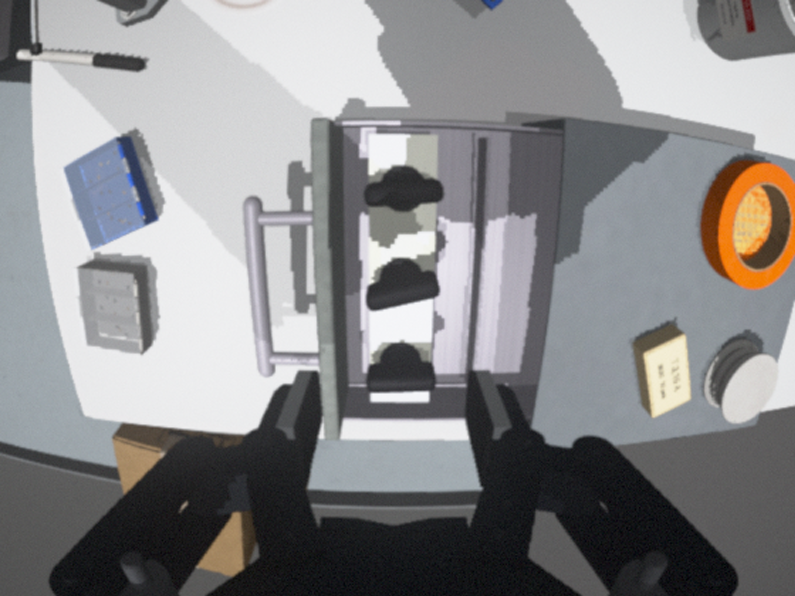

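Emit:
play_rows:
  delta_pos:
    - [1,0,0]
    - [1,0,0]
    - [1,0,0]
    - [1,0,0]
    - [1,0,0]
  twist: [0,0,0,0,0]

```text
time: 9.67
eef_pos: [0.5082, -0.2339, 0.3422]
eef_rot: [[-0.007, 1.0, -0.001], [1.0, 0.007, 0.0], [0.0, -0.001, -1.0]]
force: [0.4, 0.2, 0.1]
grip_width: 0.0514
finger_force: 0.0
```

Emit:
play_rows:
  delta_pos:
    - [1,0,0]
    - [1,0,0]
    - [1,0,0]
    - [1,0,0]
    - [1,0,0]
  twist: [0,0,0,0,0]

```text
time: 10.08
eef_pos: [0.5073, -0.1091, 0.3423]
eef_rot: [[-0.007, 1.0, -0.001], [1.0, 0.007, 0.0], [0.0, -0.001, -1.0]]
force: [-0.0, -0.0, -0.2]
grip_width: 0.0511
finger_force: 0.0
```

Emit:
play_rows:
  delta_pos:
    - [1,0,0]
    - [1,0,0]
    - [1,-0.6,0]
    - [1,-0.6,0]
    - [1,-0.6,0]
  twist: [0,0,0,0,0]

```text
time: 10.5
eef_pos: [0.4609, 0.0152, 0.342]
eef_rot: [[-0.007, 1.0, -0.001], [1.0, 0.007, -0.0], [-0.0, -0.001, -1.0]]
force: [1.3, -0.1, 0.4]
grip_width: 0.0511
finger_force: 0.0
```

Emit:
play_rows:
  delta_pos:
    - [0.7,-0.1,0]
    - [0,0,0]
    - [0,0,0]
    - [0,0,0]
    - [0,0,0]
  twist: [0,-1,-1,-1,-1]

```text
time: 10.92
eef_pos: [0.459, 0.0318, 0.3422]
eef_rot: [[-0.418, 0.908, -0.001], [0.908, 0.418, -0.0], [0.0, -0.001, -1.0]]
force: [-0.3, -0.4, -0.1]
grip_width: 0.0511
finger_force: 0.0
```

Emit:
play_rows:
  delta_pos:
    - [0,0,0]
    - [0,0,0]
    - [0,0,0]
    - [0,0,0]
    - [0,0,0]
  twist: [-1,-1,-1,-1,-1]

```text
time: 11.33
eef_pos: [0.4591, 0.0316, 0.3422]
eef_rot: [[-0.816, 0.578, -0.001], [0.578, 0.816, -0.0], [0.001, -0.001, -1.0]]
force: [-0.5, 0.5, 0.8]
grip_width: 0.0515
finger_force: 0.0
```

Emit:
play_rows:
  delta_pos:
    - [0,0,0]
    - [0,0,0]
    - [0,0,0]
    - [0,0,0]
    - [0,0,0]
  twist: [-1,-1,-1,-1,-1]

```text
time: 11.75
eef_pos: [0.4591, 0.0316, 0.3422]
eef_rot: [[-0.996, 0.093, -0.001], [0.093, 0.996, -0.0], [0.001, -0.0, -1.0]]
force: [0.4, -0.3, -0.1]
grip_width: 0.0515
finger_force: 0.0
```

Emit:
play_rows:
  delta_pos:
    - [0,0,0]
    - [0,0,0]
    - [0,0,0]
    - [0,0,0]
  twist: [-1,-0.6,0,0]

```text
time: 12.08
eef_pos: [0.4594, 0.0319, 0.3423]
eef_rot: [[-0.998, -0.068, -0.001], [-0.068, 0.998, -0.0], [0.001, -0.0, -1.0]]
force: [-0.0, 0.1, 0.1]
grip_width: 0.0514
finger_force: 0.0
```

```bash
python3 - <<'E'
from h import *
for k,l,r in [('s1',(366,196),(442,190)),('s2',(368,303),(438,287)),('s3',(368,382),(434,381))]:
    a,b=[at('w2',u/1.42,v/1.42,.070,True) for u,v in(l,r)];print(k,a,b,((a+b)/2).round(4),np.degrees(np.arctan2(*(b-a)[1::-1])).round(1),np.linalg.norm(b-a).round(4))
go(.464,.034,.068,184)
shot('wrist','w3',None,1.42)
E
```

```text
s1 [ 0.4964 -0.3035  0.07  ] [ 0.5363 -0.2998  0.07  ] [ 0.5164 -0.3016  0.07  ] 5.3 0.0401
s2 [ 0.4971 -0.3632  0.07  ] [ 0.5359 -0.3534  0.07  ] [ 0.5165 -0.3583  0.07  ] 14.2 0.04
s3 [ 0.4965 -0.4138  0.07  ] [ 0.5362 -0.4129  0.07  ] [ 0.5164 -0.4134  0.07  ] 1.3 0.0397
grasp [0.4593 0.0318 0.1873] yaw -176.13 | twist -0.02 shift after [-0.19  0.07  4.77] q7 85.9 t 12.08 w 0.0514 F [-0.   0.1  0.1]
```

View pics/w3.png

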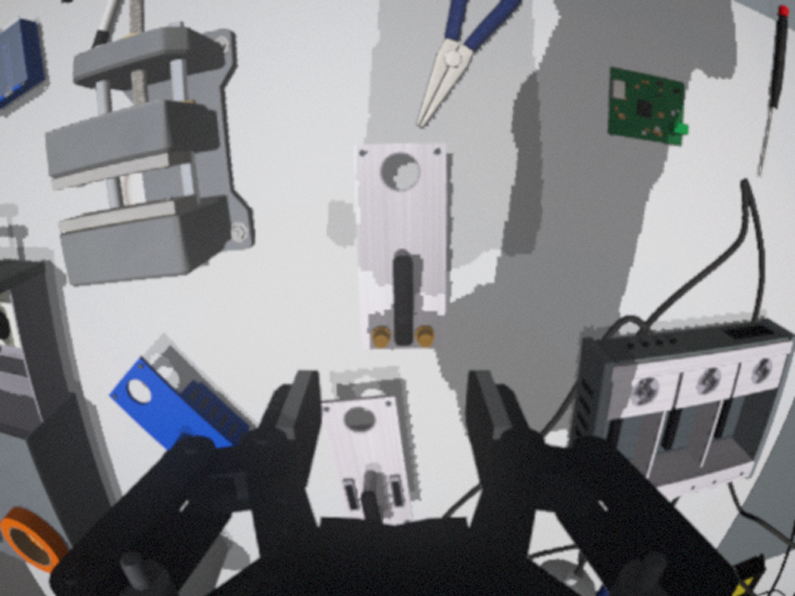

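```bash
python3 - <<'E'
from h import *
f=lambda n,u,v,z:print(n,at('w3',u/1.42,v/1.42,z,True))
f('a_hole',400,171,.038);f('a_h1',403,257,.073);f('a_h2',403,340,.073)
f('b_hole',359,419,.038);f('b_h',372,492,.073)
f('b1',646,389,.052);f('b2',709,380,.052);f('b3',762,371,.052)
f('panA0',357,147,.038);f('panA1',452,146,.038)
E
```

```text
a_hole [0.3917 0.0318 0.038 ]
a_h1 [0.4351 0.036  0.073 ]
a_h2 [0.4832 0.0396 0.073 ]
b_hole [0.5628 0.0151 0.038 ]
b_h [0.6005 0.0274 0.073 ]
b1 [0.5233 0.2213 0.052 ]
b2 [0.5164 0.2818 0.052 ]
b3 [0.5092 0.3436 0.052 ]
panA0 [0.379  0.0057 0.038 ]
panA1 [0.3743 0.0611 0.038 ]
```

Emit:
play_rows:
  delta_pos:
    - [-0.08,0.16,0.8]
    - [0,0,1]
    - [0,0,1]
    - [0,0,1]
    - [0,0,0.7]
  twist: [-0.07,0,0,0,0]

```text
time: 12.55
eef_pos: [0.461, 0.0365, 0.2281]
eef_rot: [[-0.997, -0.076, -0.001], [-0.076, 0.997, -0.001], [0.001, -0.001, -1.0]]
force: [0.3, -0.0, 0.3]
grip_width: 0.0513
finger_force: 0.0
```

Emit:
play_rows:
  delta_pos:
    - [0,0,0.2]
    - [0,0,0]
    - [0,0,0]
    - [0,0,0]
    - [0,0,0]
  twist: [0,0,0,0,0]
  hand: 1
  grip_force: 60

```text
time: 12.97
eef_pos: [0.462, 0.0368, 0.2259]
eef_rot: [[-0.997, -0.078, 0.001], [-0.078, 0.997, 0.0], [-0.002, 0.0, -1.0]]
force: [-0.3, -0.4, -2.3]
grip_width: 0.0094
finger_force: 58.6
```

Emit:
play_rows:
  delta_pos:
    - [0,0,-0.3]
    - [0,0,-1]
    - [0,0,-1]
    - [0,0,-1]
    - [0,0,-0.7]
  twist: [0,0,0,0,0]

```text
time: 13.38
eef_pos: [0.4618, 0.0365, 0.3279]
eef_rot: [[-0.997, -0.078, 0.002], [-0.078, 0.997, 0.001], [-0.002, 0.0, -1.0]]
force: [1.3, 1.1, -3.5]
grip_width: 0.0095
finger_force: 58.9
```

Emit:
play_rows:
  delta_pos:
    - [0,0,0]
    - [0,0,0]
  twist: [0,0]

```text
time: 13.55
eef_pos: [0.4617, 0.0368, 0.3262]
eef_rot: [[-0.997, -0.078, 0.003], [-0.078, 0.997, 0.001], [-0.003, 0.001, -1.0]]
force: [-0.1, 0.2, -4.2]
grip_width: 0.0096
finger_force: 59.0
```

```bash
python3 - <<'E'
from h import *
go(.5245,.2205,.09,187)
shot('wrist','w4',None,1.42)
E
```

```text
grasp [0.4621 0.037  0.1712] yaw -175.51 | twist -0.42 shift after [-3.37  6.98  3.25] q7 86.9 t 13.55 w 0.0096 F [-0.1  0.2 -4.2]
```

View pics/w4.png

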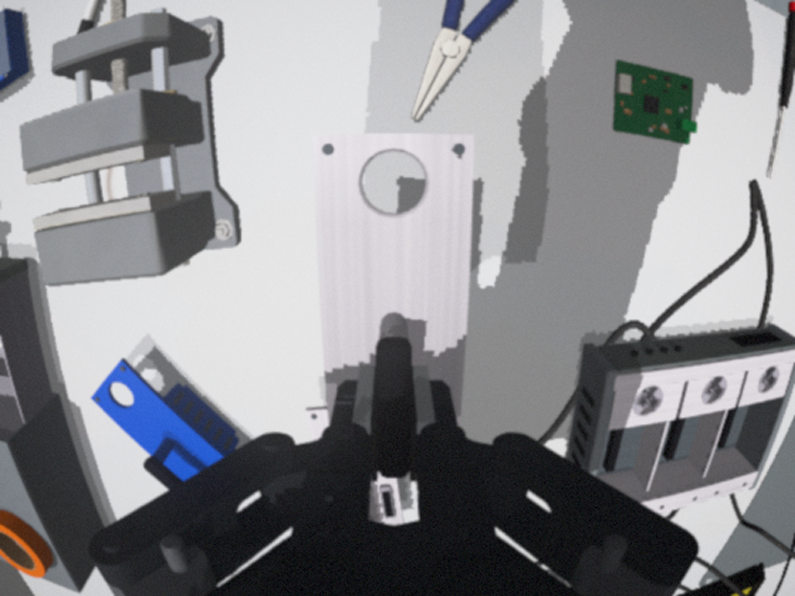

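```bash
cat >> h.py <<'E'
def tf(p,o=None):
    o=o or manip.observe();R=np.array(o['eef_rot']);return (R.T@(np.array(p)-np.array(o['eef_pos']))).round(4)
E
python3 - <<'E'
from h import *
f=lambda n,u,v,z:print(n,at('w4',u/1.42,v/1.42,z,True),tf(at('w4',u/1.42,v/1.42,z,True)))
f('hole',393,182,.138);f('c0',328,149,.138);f('c1',459,150,.138)
f('b1',650,401,.052);f('b2',714,390,.052);f('b3',768,379,.052)
E
```

```text
hole [0.392  0.0321 0.138 ] [0.0698 0.0006 0.1872]
c0 [0.3821 0.0093 0.138 ] [ 0.0814 -0.0213  0.1872]
c1 [0.379  0.0534 0.138 ] [0.0811 0.0229 0.1872]
b1 [0.5254 0.2226 0.052 ] [-0.0781  0.1801  0.2734]
b2 [0.5171 0.2816 0.052 ] [-0.0744  0.2395  0.2734]
b3 [0.5086 0.3423 0.052 ] [-0.0707  0.3007  0.2735]
```

Emit:
play_rows:
  delta_pos:
    - [-0.5,0.3,0]
    - [-0.9,0.6,0]
    - [-0.9,0.6,0]
    - [-0.9,0.6,0]
    - [-0.9,0.6,0]
  twist: [-0.45,0,0,0,0]

```text
time: 14.02
eef_pos: [0.5559, 0.1168, 0.3235]
eef_rot: [[-0.992, -0.125, -0.002], [-0.125, 0.992, -0.001], [0.002, -0.001, -1.0]]
force: [0.2, -1.0, -2.4]
grip_width: 0.0098
finger_force: 58.9
```

Emit:
play_rows:
  delta_pos:
    - [-0.9,0.6,0]
    - [-0.8,0.5,0]
    - [-0.4,0.23,0]
    - [0,0,0]
    - [0,0,0]
  twist: [0,0,0,0,0]

```text
time: 14.43
eef_pos: [0.603, 0.1554, 0.3234]
eef_rot: [[-0.992, -0.125, -0.002], [-0.125, 0.992, -0.001], [0.002, -0.001, -1.0]]
force: [-0.4, -0.4, -2.9]
grip_width: 0.0094
finger_force: 58.9
```

```bash
python3 - <<'E'
from h import *
go(.5937,.2308,.125,187.2)
shot('wrist','w5',(60,60,500,340),1.8)
E
```

```text
grasp [0.6026 0.1552 0.1684] yaw -172.8 | twist -0.0 shift after [-0.03  3.05  1.74] q7 84.3 t 14.43 w 0.0094 F [-0.4 -0.4 -2.9]
```

View pics/w5.png

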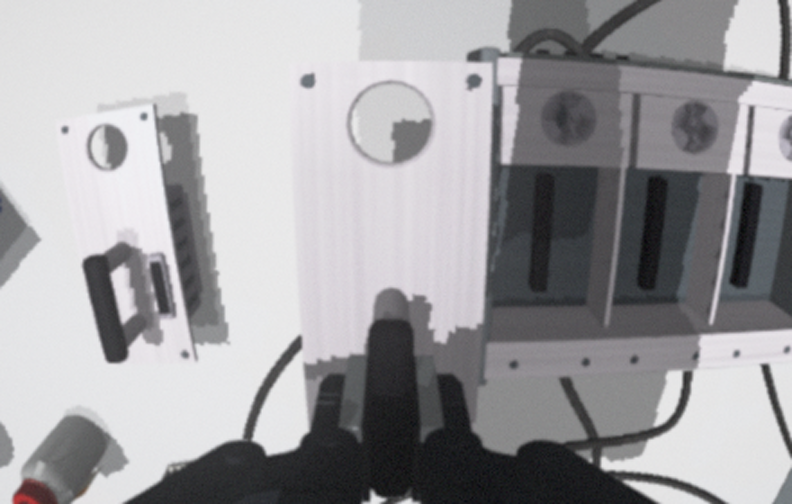

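```bash
python3 - <<'E'
from h import *
def f(n,x,y,z):
    p=at('w5',60+x/1.8,60+y/1.8,z,True);print(n,p,tf(p))
f('hole',391,122,.1354)
f('b1',569,117,.052);f('b2',695,127,.052)
f('bh',107,148,.038);f('bhandle',94,262,.073);f('bhandle2',117,355,.073)
f('divA',634,94,.052);f('divB',607,325,.052);f('r1',504,164,.052);f('r2',747,176,.052)
E
```

```text
hole [0.5324 0.1471 0.1354] [0.0703 0.0013 0.1885]
b1 [0.5255 0.2215 0.052 ] [0.0677 0.076  0.2719]
b2 [0.5181 0.2824 0.052 ] [0.0674 0.1374 0.2718]
bh [0.5638 0.0158 0.038 ] [ 0.0552 -0.1328  0.286 ]
bhandle [0.608  0.0267 0.073 ] [ 0.0101 -0.1276  0.2509]
bhandle2 [0.652  0.0357 0.073 ] [-0.0347 -0.1241  0.2508]
divA [0.51   0.2493 0.052 ] [0.0796 0.1055 0.2719]
divB [0.6168 0.2608 0.052 ] [-0.0278  0.1036  0.2716]
r1 [0.5498 0.1969 0.052 ] [0.0466 0.0486 0.2718]
r2 [0.5346 0.3171 0.052 ] [0.0467 0.1697 0.2717]
```

Emit:
play_rows:
  delta_pos:
    - [-0.1,0.7,0]
    - [0,0.9,0]
    - [0,0.9,0]
    - [0,0.49,0]
    - [0,0,0]
  twist: [0,0,0,0,0]

```text
time: 14.9
eef_pos: [0.5952, 0.2325, 0.3246]
eef_rot: [[-0.992, -0.128, -0.001], [-0.128, 0.992, 0.001], [0.001, 0.001, -1.0]]
force: [-0.5, 0.1, -3.2]
grip_width: 0.0097
finger_force: 58.9
```

Emit:
play_rows:
  delta_pos:
    - [0,0,0]
    - [0,0,0.4]
    - [0,0,0.6]
    - [0,0,0.6]
    - [0,0,0.6]
  twist: [0,0,0,0,0]

```text
time: 15.32
eef_pos: [0.5964, 0.2284, 0.2688]
eef_rot: [[-0.992, -0.123, -0.0], [-0.123, 0.992, -0.001], [0.0, -0.001, -1.0]]
force: [0.0, -0.2, -2.2]
grip_width: 0.0098
finger_force: 59.0
```

Emit:
play_rows:
  delta_pos:
    - [0,0,0.4]
    - [0,0,0.25]
    - [0,0,0.2]
    - [0,0,0.1]
    - [0,0,0]
  twist: [0,0,0,0,0]

```text
time: 15.73
eef_pos: [0.5965, 0.2298, 0.246]
eef_rot: [[-0.992, -0.125, -0.0], [-0.125, 0.992, -0.0], [0.0, -0.0, -1.0]]
force: [-0.8, -0.9, -2.7]
grip_width: 0.0096
finger_force: 58.9
```

```bash
python3 - <<'E'
from h import *
go(.5255+.07*.9923,.2215+.07*.1236,.089,187.1)
E
```

```text
grasp [0.5965 0.2298 0.091 ] yaw -172.83 | twist 0.01 shift after [0.06 0.02 0.08] q7 79.0 t 15.73 w 0.0096 F [-0.8 -0.9 -2.7]
```

Emit:
play_rows:
  delta_pos:
    - [0.03,0,0.04]
    - [0,0,0.04]
    - [0,0,0.03]
    - [0,0,0]
    - [0,0,0]
  twist: [0,0,0,0,0]

```text
time: 16.15
eef_pos: [0.5958, 0.2302, 0.2439]
eef_rot: [[-0.992, -0.125, 0.001], [-0.125, 0.992, 0.0], [-0.001, 0.0, -1.0]]
force: [-0.6, 1.4, 1.2]
grip_width: 0.0099
finger_force: 59.5
```

```bash
python3 - <<'E'
from h import *
go(.5255+.07*.9923,.2215+.07*.1236,.089,187.1)
shot('wrist','w6',(130,60,480,280),2.25)
E
```

```text
grasp [0.5959 0.2302 0.0889] yaw -172.8 | twist 0.02 shift after [ 0.04  0.   -0.01] q7 79.1 t 16.15 w 0.0099 F [-0.6  1.4  1.2]
```

View pics/w6.png

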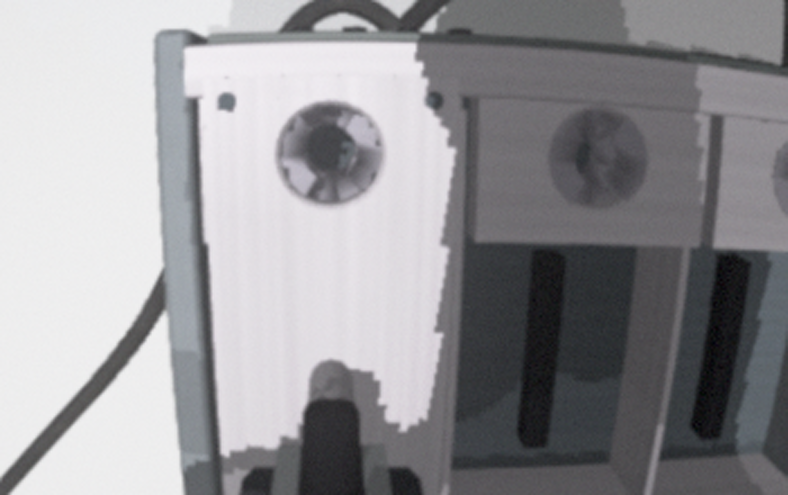

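Emit:
play_rows:
  delta_pos:
    - [0,0,0]
    - [0,0,0]
    - [0,0,0]
    - [0,0,-0.6]
    - [0,0,-1]
  twist: [0,0,0,0,0]
  hand: 0.55

```text
time: 16.62
eef_pos: [0.5949, 0.2297, 0.2816]
eef_rot: [[-0.992, -0.125, -0.004], [-0.125, 0.992, -0.002], [0.004, -0.002, -1.0]]
force: [-0.4, -0.1, -0.1]
grip_width: 0.0384
finger_force: 0.0
```

Emit:
play_rows:
  delta_pos:
    - [0,0,-1]
    - [0,0,-1]
    - [0,0,-1]
    - [0,0,0]
    - [0,0,0]
  twist: [0,0,0,0,0]

```text
time: 17.03
eef_pos: [0.596, 0.23, 0.36]
eef_rot: [[-0.992, -0.125, 0.002], [-0.125, 0.992, 0.001], [-0.003, 0.001, -1.0]]
force: [-0.5, 0.6, -1.2]
grip_width: 0.0383
finger_force: 0.0
```

```bash
python3 - <<'E'
from h import *
def f(n,x,y,z):
    p=at('w6',130+x/2.25,60+y/2.25,z,True);print(n,p)
f('hole1',330,153,.056);f('b2',598,157,.052);f('bore',332,148,.052)
c=manip.get_calibration('wrist');o=manip.observe()
shot('wrist','w7')
im=cv2.cvtColor(np.load('pics/w7.npz')['im'],cv2.COLOR_BGR2GRAY)
im=cv2.resize(im,None,fx=2,fy=2,interpolation=cv2.INTER_CUBIC)
cs=cv2.HoughCircles(im,cv2.HOUGH_GRADIENT,1,50,param1=100,param2=28,minRadius=16,maxRadius=60)
for u,v,r in ([] if cs is None else cs[0][:10]): print(u/2,v/2,r/2,at('w7',u/2,v/2,.052,True))
go(.63,.0285,.17,190)
E
```

```text
hole1 [0.5259 0.2219 0.056 ]
b2 [0.5175 0.2826 0.052 ]
bore [0.525  0.2222 0.052 ]
276.75 116.75 14.1 [0.5269 0.222  0.052 ]
101.75 312.25 24.15 [0.7641 0.0416 0.052 ]
131.25 298.25 15.1 [0.733 0.085 0.052]
76.25 138.25 9.65 [0.5608 0.0299 0.052 ]
grasp [0.5957 0.23   0.2036] yaw -172.81 | twist -0.47 shift after [ 0.05 -8.18  1.34] q7 77.0 t 17.08 w 0.0383 F [-0.1  0.7 -0.6]
```

Emit:
play_rows:
  delta_pos:
    - [0,-0.8,0]
    - [0,-1,0]
    - [0,-1,0]
    - [0,-1,0]
    - [0,-1,0]
  twist: [-0.4,0,0,0,0]

```text
time: 17.5
eef_pos: [0.6146, 0.1104, 0.3571]
eef_rot: [[-0.986, -0.167, -0.002], [-0.167, 0.986, -0.001], [0.002, -0.0, -1.0]]
force: [-0.4, -0.5, 0.1]
grip_width: 0.0385
finger_force: 0.0
```

Emit:
play_rows:
  delta_pos:
    - [0,-1,0]
    - [0,-1,0]
    - [0,-1,0]
    - [0,-0.35,0]
    - [0,0,0]
  twist: [0,0,0,0,0]

```text
time: 17.92
eef_pos: [0.6287, 0.0261, 0.3574]
eef_rot: [[-0.987, -0.163, -0.002], [-0.163, 0.987, -0.001], [0.002, -0.001, -1.0]]
force: [-0.5, -0.2, 1.0]
grip_width: 0.0384
finger_force: 0.0
```

```bash
python3 - <<'E'
from h import *
go(.63,.0285,.17,190)
shot('wrist','w8',(130,60,480,320),2.25)
im=cv2.cvtColor(np.load('pics/w8.npz')['im'],cv2.COLOR_BGR2GRAY)
im=cv2.resize(im,None,fx=2,fy=2,interpolation=cv2.INTER_CUBIC)
cs=cv2.HoughCircles(im,cv2.HOUGH_GRADIENT,1,50,param1=100,param2=28,minRadius=16,maxRadius=60)
for u,v,r in ([] if cs is None else cs[0][:10]): print(u/2,v/2,r/2,at('w8',u/2,v/2,.038,True))
E
```

```text
grasp [0.6285 0.0259 0.2024] yaw -170.63 | twist -0.1 shift after [-0.08  0.09  1.3 ] q7 98.8 t 17.92 w 0.0384 F [-0.5 -0.2  1. ]
484.25 259.75 22.5 [0.666 0.279 0.038]
277.75 120.75 13.65 [0.5628 0.0161 0.038 ]
78.25 326.75 23.55 [ 0.852  -0.2065  0.038 ]
100.75 99.25 11.05 [ 0.5614 -0.157   0.038 ]
254.75 316.75 18.0 [0.7721 0.0252 0.038 ]
```

View pics/w8.png

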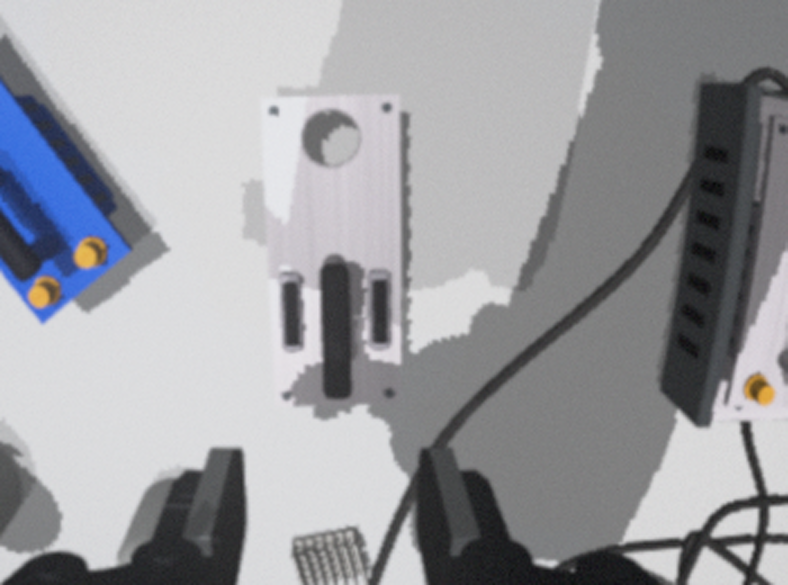

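```bash
python3 - <<'E'
from h import *
P={}
for n,x,y,z in [('hole',331,138,.038),('c0',274,111,.038),('c1',387,107,.038),('c2',286,396,.038),('c3',389,393,.038),('h0',335,264,.073),('h1',337,395,.073)]:
    P[n]=at('w8',130+x/2.25,60+y/2.25,z,True)
    print(n,P[n])
a=lambda d:np.degrees(np.arctan2(d[1],d[0])).round(2)
print(a(P['c1']-P['c0'])-90,a(P['c3']-P['c2'])-90,a(P['c2']-P['c0']),a(P['c3']-P['c1']),a(P['h1']-P['h0']))
y=np.radians(9.5);print('handle from hole',P['hole'][:2]+.07*np.array([np.cos(y),np.sin(y)]))
go(P['hole'][0]+.07*np.cos(y),P['hole'][1]+.07*np.sin(y),.071,189.5)
E
```

```text
hole [0.5634 0.0156 0.038 ]
c0 [ 0.5563 -0.0081  0.038 ]
c1 [0.5476 0.0351 0.038 ]
c2 [0.6742 0.0143 0.038 ]
c3 [0.6656 0.0579 0.038 ]
h0 [0.6053 0.0241 0.073 ]
h1 [0.6551 0.0332 0.073 ]
11.39 11.159999999999997 10.76 10.94 10.36
handle from hole [0.63243999 0.02715333]
grasp [0.6284 0.028  0.2024] yaw -170.52 | twist -0.0 shift after [-0.15 -0.06  5.26] q7 98.7 t 17.97 w 0.0384 F [ 0.   1.  -0.2]
```

Emit:
play_rows:
  delta_pos:
    - [-0.14,0,0.7]
    - [0,0,1]
    - [0,0,1]
    - [0,0,1]
    - [0,0,1]
  twist: [-0.24,0,0,0,0]

```text
time: 18.38
eef_pos: [0.6318, 0.0315, 0.2393]
eef_rot: [[-0.981, -0.193, -0.001], [-0.193, 0.981, 0.001], [0.001, 0.001, -1.0]]
force: [0.9, 1.0, 0.1]
grip_width: 0.0381
finger_force: 0.0
```

Emit:
play_rows:
  delta_pos:
    - [0,0,0.5]
    - [0,0,0.05]
    - [0,0,0]
  twist: [0,0,0]

```text
time: 18.63
eef_pos: [0.6321, 0.0303, 0.2269]
eef_rot: [[-0.981, -0.192, -0.001], [-0.192, 0.981, -0.0], [0.001, 0.0, -1.0]]
force: [-0.2, -0.2, 0.7]
grip_width: 0.0391
finger_force: 0.0
```

Emit:
play_rows:
  delta_pos:
    - [0,0,0]
    - [0,0,0]
    - [0,0,0]
    - [0,0,0]
    - [0,0,0]
  twist: [0,0,0,0,0]
  hand: 1

```text
time: 19.05
eef_pos: [0.6328, 0.0292, 0.2285]
eef_rot: [[-0.982, -0.191, 0.002], [-0.191, 0.982, 0.0], [-0.002, -0.0, -1.0]]
force: [1.0, -2.0, 7.8]
grip_width: 0.0095
finger_force: 59.4
```

```bash
python3 - <<'E'
from h import *
go(.5102+.07*.9923,.345+.07*.1236,.19,187.1)
E
```

```text
grasp [0.6332 0.0292 0.0735] yaw -168.99 | twist 0.65 shift after [ 0.52 13.14 -4.66] q7 102.9 t 19.05 w 0.0095 F [ 1.  -2.   7.8]
```

Emit:
play_rows:
  delta_pos:
    - [0,0,-0.4]
    - [0,0,-1]
    - [0,0,-1]
    - [0,0,-1]
    - [0,0,-1]
  twist: [0,0,0,0,0]

```text
time: 19.47
eef_pos: [0.6319, 0.0295, 0.339]
eef_rot: [[-0.982, -0.191, -0.0], [-0.191, 0.982, 0.0], [0.0, 0.0, -1.0]]
force: [0.9, -0.4, -1.8]
grip_width: 0.0093
finger_force: 58.9
```

Emit:
play_rows:
  delta_pos:
    - [0,0,-0.3]
    - [0,0.6,0]
    - [0,1,0]
    - [0,1,0]
    - [0,1,0]
  twist: [0.65,0,0,0,0]

```text
time: 19.88
eef_pos: [0.6206, 0.1197, 0.3456]
eef_rot: [[-0.992, -0.123, 0.0], [-0.123, 0.992, 0.0], [-0.0, 0.0, -1.0]]
force: [0.5, -0.6, -2.3]
grip_width: 0.0097
finger_force: 58.9
```

Emit:
play_rows:
  delta_pos:
    - [0.1,1,0]
    - [0.1,1,0]
    - [0.1,1,0]
    - [0.1,1,0]
    - [0.1,1,0]
  twist: [0,0,0,0,0]

```text
time: 20.3
eef_pos: [0.5925, 0.2425, 0.3454]
eef_rot: [[-0.992, -0.124, -0.0], [-0.124, 0.992, 0.0], [0.0, 0.0, -1.0]]
force: [0.1, -1.0, -2.9]
grip_width: 0.0097
finger_force: 58.9
```

Emit:
play_rows:
  delta_pos:
    - [0,1,0]
    - [0,1,0]
    - [0,1,0]
    - [0,0.5,0]
    - [0,0,0]
  twist: [0,0,0,0,0]

```text
time: 20.72
eef_pos: [0.5809, 0.3317, 0.345]
eef_rot: [[-0.992, -0.128, -0.001], [-0.128, 0.992, 0.001], [0.0, 0.001, -1.0]]
force: [0.2, -0.4, -2.2]
grip_width: 0.0095
finger_force: 58.9
```

Emit:
play_rows:
  delta_pos:
    - [0,0,0]
    - [0,0,0]
  twist: [0,0]

```text
time: 20.88
eef_pos: [0.5825, 0.3269, 0.345]
eef_rot: [[-0.992, -0.123, 0.0], [-0.123, 0.992, -0.001], [0.0, -0.001, -1.0]]
force: [0.4, -0.7, -2.9]
grip_width: 0.0095
finger_force: 58.9
```

```bash
cat >> h.py <<'E'
def circ(fn,z,r0=8,r1=40):
    im=cv2.cvtColor(np.load('pics/'+fn+'.npz')['im'],cv2.COLOR_BGR2GRAY)
    im=cv2.resize(im,None,fx=2,fy=2,interpolation=cv2.INTER_CUBIC)
    cs=cv2.HoughCircles(im,cv2.HOUGH_GRADIENT,1,40,param1=100,param2=24,minRadius=2*r0,maxRadius=2*r1)
    for u,v,r in ([] if cs is None else cs[0][:14]):
        p=at(fn,u/2,v/2,z,True);print((u/2,v/2,r/2),p,tf(p))
E
python3 - <<'E'
from h import *
o=manip.observe();go(.5102+.07*.9923,.345+.07*.1236,.0915,187.1)
zp=o['eef_pos'][2]-.155-.0355
shot('wrist','w9');circ('w9',zp)
E
```

```text
grasp [0.5825 0.3268 0.19  ] yaw -172.93 | twist -0.01 shift after [-0.02  1.08  3.94] q7 69.2 t 20.88 w 0.0095 F [ 0.4 -0.7 -2.9]
(np.float32(275.25), np.float32(125.75), np.float32(21.25)) [0.5117 0.3179 0.1545] [7.150e-02 1.000e-04 1.905e-01]
(np.float32(158.25), np.float32(123.75), np.float32(12.6)) [0.5162 0.2584 0.1545] [ 0.0743 -0.0595  0.1905]
(np.float32(207.75), np.float32(276.25), np.float32(28.95)) [0.6    0.2894 0.1545] [-0.0126 -0.039   0.1905]
(np.float32(58.75), np.float32(303.75), np.float32(11.45)) [0.6464 0.1753 0.1545] [-0.0447 -0.1579  0.1906]
(np.float32(222.25), np.float32(254.25), np.float32(15.1)) [0.5844 0.2971 0.1545] [ 0.0019 -0.0295  0.1905]
(np.float32(45.75), np.float32(320.25), np.float32(20.05)) [0.6681 0.1559 0.1545] [-0.0639 -0.1799  0.1906]
```

Emit:
play_rows:
  delta_pos:
    - [-0.07,0.5,0]
    - [0,0.5,0]
    - [0,0.08,0]
    - [0,0,0]
    - [0,0,0.5]
  twist: [0,0,0,0,0]

```text
time: 21.35
eef_pos: [0.5813, 0.3555, 0.3339]
eef_rot: [[-0.992, -0.124, 0.003], [-0.124, 0.992, 0.002], [-0.003, 0.001, -1.0]]
force: [0.4, -1.0, -2.2]
grip_width: 0.0094
finger_force: 59.0
```

Emit:
play_rows:
  delta_pos:
    - [0,0,0.7]
    - [0,0,0.7]
    - [0,0,0.6]
    - [0,0,0.4]
    - [0,0,0.1]
  twist: [0,0,0,0,0]

```text
time: 21.77
eef_pos: [0.5802, 0.3543, 0.2672]
eef_rot: [[-0.992, -0.124, -0.002], [-0.124, 0.992, -0.002], [0.003, -0.002, -1.0]]
force: [-0.4, -0.3, -2.0]
grip_width: 0.0098
finger_force: 58.9
```

Emit:
play_rows:
  delta_pos:
    - [0,0,0]
    - [0,0,0]
  twist: [0,0]

```text
time: 21.93
eef_pos: [0.581, 0.3551, 0.2701]
eef_rot: [[-0.992, -0.124, 0.0], [-0.124, 0.992, 0.0], [-0.0, 0.0, -1.0]]
force: [0.3, 0.2, -2.8]
grip_width: 0.0095
finger_force: 58.9
```

```bash
python3 - <<'E'
from h import *
o=manip.observe();go(.5102+.0712*.9923,.345+.0712*.1236,.0915,187.1)
zp=o['eef_pos'][2]-.155-.0355
print(at('w9',158.25,123.75,.052,True))
shot('wrist','w10');circ('w10',zp)
E
```

```text
grasp [0.581  0.3551 0.1151] yaw -172.88 | twist 0.0 shift after [ 0.01 -0.05  0.94] q7 68.2 t 21.93 w 0.0095 F [ 0.3  0.2 -2.8]
[0.5268 0.2205 0.052 ]
(np.float32(119.75), np.float32(91.75), np.float32(19.85)) [0.4989 0.263  0.0796] [ 0.0931 -0.0814  0.1908]
(np.float32(170.75), np.float32(125.25), np.float32(19.3)) [0.5151 0.2935 0.0796] [ 0.0732 -0.0531  0.1908]
(np.float32(80.25), np.float32(137.25), np.float32(13.2)) [0.5245 0.2382 0.0796] [ 0.0708 -0.1091  0.1908]
(np.float32(117.75), np.float32(283.25), np.float32(8.7)) [0.6146 0.2585 0.0796] [-0.0212 -0.1002  0.1909]
(np.float32(471.25), np.float32(258.75), np.float32(9.4)) [0.5706 0.4789 0.0796] [-0.0048  0.124   0.191 ]
(np.float32(14.75), np.float32(331.25), np.float32(10.2)) [0.6945 0.1375 0.0796] [-0.0854 -0.2301  0.1909]
```

Emit:
play_rows:
  delta_pos:
    - [0.01,-0.05,0.4]
    - [0,0,0.3]
    - [0,0,0.15]
    - [0,0,0]
    - [0,0,0]
  twist: [0,0,0,0,0]

```text
time: 22.4
eef_pos: [0.5805, 0.3538, 0.2481]
eef_rot: [[-0.992, -0.124, -0.001], [-0.124, 0.992, -0.0], [0.001, -0.0, -1.0]]
force: [-0.0, -0.8, -2.4]
grip_width: 0.0093
finger_force: 58.9
```

Emit:
play_rows:
  delta_pos:
    - [0,0,0.05]
    - [0,0,0.04]
    - [0,0,0]
    - [0,0,0]
  twist: [0,0,0,0]

```text
time: 22.73
eef_pos: [0.5807, 0.3539, 0.2466]
eef_rot: [[-0.992, -0.124, 0.0], [-0.124, 0.992, 0.0], [-0.0, 0.0, -1.0]]
force: [-1.1, -0.9, 1.5]
grip_width: 0.0096
finger_force: 59.6
```

```bash
python3 - <<'E'
from h import *
o=manip.observe();go(.5102+.0712*.9923,.345+.0712*.1236,.0915,187.1)
shot('wrist','w11',(130,60,480,280),2.25);circ('w11',.056,15,30)
E
```

```text
grasp [0.5808 0.3539 0.0916] yaw -172.88 | twist 0.0 shift after [-0. -0.  0.] q7 68.6 t 22.73 w 0.0096 F [-1.1 -0.9  1.5]
(np.float32(157.75), np.float32(129.25), np.float32(21.8)) [0.5174 0.2853 0.056 ] [ 0.0714 -0.0602  0.1906]
(np.float32(69.25), np.float32(138.25), np.float32(22.05)) [0.5252 0.229  0.056 ] [ 0.0707 -0.1171  0.1905]
```

View pics/w11.png

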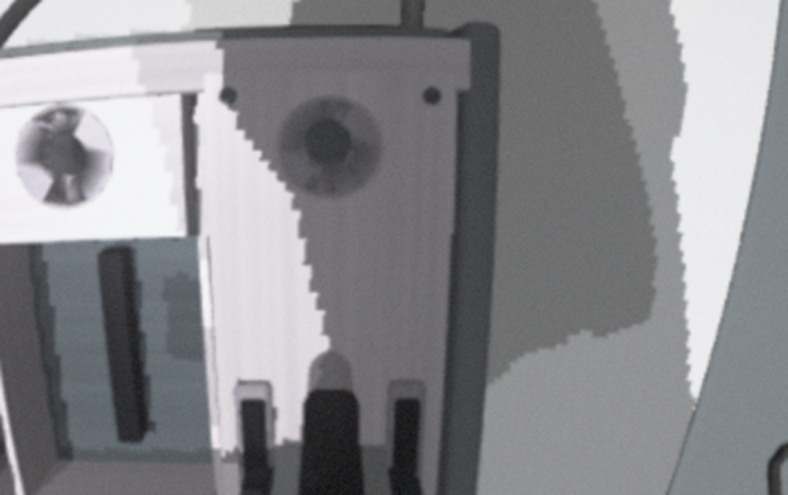

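Emit:
play_rows:
  delta_pos:
    - [0,0,0]
    - [0,0,0]
    - [0,0,0]
    - [0,0,-0.6]
    - [0,0,-1]
  twist: [0,0,0,0,0]
  hand: 0.6

```text
time: 23.2
eef_pos: [0.5798, 0.3536, 0.2841]
eef_rot: [[-0.992, -0.124, -0.004], [-0.124, 0.992, -0.003], [0.004, -0.002, -1.0]]
force: [0.5, -0.4, -0.1]
grip_width: 0.0341
finger_force: 0.0
```

Emit:
play_rows:
  delta_pos:
    - [0,0,-1]
    - [0,0,-1]
    - [0,0,-0.8]
    - [0,-0.7,0]
    - [0,-1,0]
  twist: [0,0,0,0.3,0]

```text
time: 23.62
eef_pos: [0.5847, 0.3135, 0.3573]
eef_rot: [[-0.996, -0.094, 0.002], [-0.094, 0.996, 0.002], [-0.002, 0.002, -1.0]]
force: [0.2, -0.3, -1.4]
grip_width: 0.0343
finger_force: 0.0
```

Emit:
play_rows:
  delta_pos:
    - [0,-1,0]
    - [0,-1,0]
    - [0,-1,0]
    - [0,-1,0]
    - [0,-1,0]
  twist: [0,0,0,0,0]

```text
time: 24.03
eef_pos: [0.5966, 0.1857, 0.356]
eef_rot: [[-0.996, -0.092, -0.0], [-0.092, 0.996, -0.0], [0.0, -0.0, -1.0]]
force: [0.5, -0.5, 0.5]
grip_width: 0.0343
finger_force: 0.0
```

Emit:
play_rows:
  delta_pos:
    - [0,-1,0]
    - [0,-1,0]
    - [0,-1,0]
    - [0,-1,0]
    - [0,-1,0]
  twist: [0,0,0,0,0]

```text
time: 24.45
eef_pos: [0.6081, 0.0612, 0.356]
eef_rot: [[-0.996, -0.092, -0.0], [-0.092, 0.996, -0.0], [0.0, -0.0, -1.0]]
force: [0.4, -0.1, 0.4]
grip_width: 0.0343
finger_force: 0.0
```

Emit:
play_rows:
  delta_pos:
    - [0.5,-1,0]
    - [0.5,-1,0]
    - [0.5,-1,0]
    - [0.5,-1,0]
    - [0.5,-1,0]
  twist: [0,0,0,0,0]

```text
time: 24.87
eef_pos: [0.5568, -0.0689, 0.356]
eef_rot: [[-0.996, -0.092, -0.0], [-0.092, 0.996, -0.0], [0.0, -0.0, -1.0]]
force: [-0.2, -1.1, -0.2]
grip_width: 0.0345
finger_force: 0.0
```

Emit:
play_rows:
  delta_pos:
    - [0.5,-1,0]
    - [0.5,-1,0]
    - [0.5,-1,0]
    - [0.5,-1,0]
    - [0.5,-1,0]
  twist: [0,0,0,0,0]

```text
time: 25.28
eef_pos: [0.5062, -0.1991, 0.3561]
eef_rot: [[-0.996, -0.092, 0.0], [-0.092, 0.996, 0.0], [-0.0, 0.0, -1.0]]
force: [1.3, -0.2, 0.2]
grip_width: 0.0338
finger_force: 0.0
```

Emit:
play_rows:
  delta_pos:
    - [0,-1,0]
    - [0,-1,0]
    - [0,-1,0]
    - [0,0,0]
    - [0,0,0]
  twist: [0,0,0,0,0]

```text
time: 25.7
eef_pos: [0.5135, -0.2739, 0.3559]
eef_rot: [[-0.996, -0.09, -0.0], [-0.09, 0.996, -0.0], [0.0, -0.0, -1.0]]
force: [0.2, -0.5, -0.3]
grip_width: 0.0343
finger_force: 0.0
```

```bash
python3 - <<'E'
from h import *
p=at('w11',130+330/2.25,60+147/2.25,.056,True);print('hole3',p)
go(.5164,-.3016,.065,185.3)
E
```

```text
hole3 [0.5097 0.3455 0.056 ]
grasp [ 0.5134 -0.274   0.2009] yaw -174.83 | twist -0.02 shift after [-0.02 -1.11  5.44] q7 127.2 t 25.7 w 0.0343 F [ 0.2 -0.5 -0.3]
```

Emit:
play_rows:
  delta_pos:
    - [-0.02,-0.6,0]
    - [0,-0.51,0.6]
    - [0,0,1]
    - [0,0,1]
    - [0,0,0.8]
  twist: [0,0,0,0,0]

```text
time: 26.12
eef_pos: [0.5169, -0.299, 0.2695]
eef_rot: [[-0.996, -0.094, -0.001], [-0.094, 0.996, 0.001], [0.001, 0.001, -1.0]]
force: [-0.5, 0.2, 0.3]
grip_width: 0.0339
finger_force: 0.0
```

Emit:
play_rows:
  delta_pos:
    - [0,0,0.8]
    - [0,0,0.6]
    - [0,0,0.4]
    - [0,0,0.2]
    - [0,0,0]
  twist: [0,0,0,0,0]

```text
time: 26.53
eef_pos: [0.517, -0.2995, 0.2205]
eef_rot: [[-0.996, -0.093, -0.001], [-0.093, 0.996, 0.001], [0.001, 0.001, -1.0]]
force: [-1.1, 0.1, 0.4]
grip_width: 0.034
finger_force: 0.0
```

```bash
python3 - <<'E'
from h import *
go(.5164,-.3016,.065,185.3)
E
```

```text
grasp [ 0.5168 -0.2994  0.0655] yaw -174.65 | twist 0.01 shift after [ 0.02 -0.09  0.02] q7 135.1 t 26.53 w 0.034 F [-1.1  0.1  0.4]
```

Emit:
play_rows:
  delta_pos:
    - [0.02,-0.09,0]
    - [0,0,0]
  twist: [0,0]

```text
time: 26.7
eef_pos: [0.517, -0.3028, 0.2222]
eef_rot: [[-0.996, -0.093, 0.001], [-0.093, 0.996, -0.001], [-0.001, -0.001, -1.0]]
force: [-0.7, -0.5, -0.7]
grip_width: 0.0344
finger_force: 0.0
```

Emit:
play_rows:
  delta_pos:
    - [0,0,0]
    - [0,0,0]
    - [0,0,0]
    - [0,0,0]
    - [0,0,0]
  twist: [0,0,0,0,0]
  hand: 1
  grip_force: 50

```text
time: 27.12
eef_pos: [0.5171, -0.3025, 0.222]
eef_rot: [[-0.996, -0.093, 0.001], [-0.093, 0.996, -0.0], [-0.001, -0.0, -1.0]]
force: [-1.4, -0.5, 6.4]
grip_width: 0.0114
finger_force: 49.3
```

```bash
python3 - <<'E'
from h import *
go(.5255,.2217,.2,187.1)
E
```

```text
grasp [ 0.5172 -0.3026  0.067 ] yaw -174.68 | twist -0.3 shift after [-2.92 20.77 -5.32] q7 135.3 t 27.12 w 0.0114 F [-1.4 -0.5  6.4]
```

Emit:
play_rows:
  delta_pos:
    - [0,0,-0.4]
    - [0,0,-1]
    - [0,0,-1]
    - [0,0,-1]
    - [0,0,-1]
  twist: [0,0,0,0,0]

```text
time: 27.53
eef_pos: [0.5166, -0.3024, 0.3332]
eef_rot: [[-0.996, -0.093, 0.0], [-0.093, 0.996, -0.0], [-0.0, -0.0, -1.0]]
force: [0.2, 0.7, -0.1]
grip_width: 0.0109
finger_force: 48.7
```

Emit:
play_rows:
  delta_pos:
    - [0,0,-0.6]
    - [0,0.6,-0.3]
    - [0,1,0]
    - [0,1,0]
    - [0,1,0]
  twist: [-0.3,0,0,0,0]

```text
time: 27.95
eef_pos: [0.5051, -0.2123, 0.3547]
eef_rot: [[-0.992, -0.123, 0.001], [-0.123, 0.992, -0.0], [-0.001, -0.0, -1.0]]
force: [0.7, 0.6, -0.9]
grip_width: 0.0109
finger_force: 48.8
```

Emit:
play_rows:
  delta_pos:
    - [-0.3,1,0]
    - [-0.3,1,0]
    - [-0.3,1,0]
    - [-0.3,1,0]
    - [-0.3,1,0]
  twist: [0,0,0,0,0]

```text
time: 28.37
eef_pos: [0.5272, -0.0832, 0.3547]
eef_rot: [[-0.992, -0.124, 0.001], [-0.124, 0.992, 0.0], [-0.001, 0.0, -1.0]]
force: [-0.1, 0.0, -0.3]
grip_width: 0.0112
finger_force: 48.8
```

Emit:
play_rows:
  delta_pos:
    - [-0.3,1,0]
    - [-0.3,1,0]
    - [-0.3,1,0]
    - [-0.3,1,0]
    - [-0.2,1,0]
  twist: [0,0,0,0,0]

```text
time: 28.78
eef_pos: [0.5467, 0.0452, 0.3546]
eef_rot: [[-0.992, -0.124, 0.001], [-0.124, 0.992, 0.0], [-0.001, 0.0, -1.0]]
force: [0.2, -0.2, -0.6]
grip_width: 0.011
finger_force: 48.8
```

Emit:
play_rows:
  delta_pos:
    - [0,1,0]
    - [0,1,0]
    - [0,1,0]
    - [0,1,0]
    - [0,1,0]
  twist: [0,0,0,0,0]

```text
time: 29.2
eef_pos: [0.5306, 0.1691, 0.3546]
eef_rot: [[-0.992, -0.124, 0.001], [-0.124, 0.992, 0.0], [-0.001, 0.0, -1.0]]
force: [1.2, 0.6, -1.4]
grip_width: 0.0111
finger_force: 48.8
```

Emit:
play_rows:
  delta_pos:
    - [0,1,0]
    - [0,0.8,0]
    - [0,0,0]
    - [0,0,0]
  twist: [0,0,0,0]

```text
time: 29.53
eef_pos: [0.5251, 0.2136, 0.3543]
eef_rot: [[-0.992, -0.126, 0.0], [-0.126, 0.992, 0.0], [-0.0, 0.0, -1.0]]
force: [1.1, -0.9, -0.5]
grip_width: 0.0109
finger_force: 48.8
```

```bash
python3 - <<'E'
from h import *
go(.5255,.2217,.125,187.1)
shot('wrist','w12',(130,60,480,340),2.1)
E
```

```text
grasp [0.5252 0.2136 0.1993] yaw -172.76 | twist 0.02 shift after [-0.05  0.32  2.97] q7 74.0 t 29.53 w 0.0109 F [ 1.1 -0.9 -0.5]
```

Emit:
play_rows:
  delta_pos:
    - [-0.07,0.33,0]
    - [0,0,0.7]
    - [0,0,1]
    - [0,0,0.8]
    - [0,0,0.4]
  twist: [0,0,0,0,0]

```text
time: 30.0
eef_pos: [0.5258, 0.2204, 0.2793]
eef_rot: [[-0.992, -0.123, -0.002], [-0.123, 0.992, -0.001], [0.002, -0.001, -1.0]]
force: [-0.1, -0.2, -0.3]
grip_width: 0.0108
finger_force: 48.8
```

Emit:
play_rows:
  delta_pos:
    - [0,0,0]
    - [0,0,0]
  twist: [0,0]

```text
time: 30.17
eef_pos: [0.5265, 0.2208, 0.2815]
eef_rot: [[-0.992, -0.123, -0.0], [-0.123, 0.992, -0.0], [0.0, -0.0, -1.0]]
force: [0.1, 0.7, 1.0]
grip_width: 0.0107
finger_force: 48.8
```

```bash
python3 - <<'E'
from h import *
go(.526,.222,.0885,187.1)
E
```

```text
grasp [0.5265 0.2208 0.1265] yaw -172.92 | twist -0.0 shift after [0.01 0.05 1.52] q7 74.9 t 30.17 w 0.0107 F [0.1 0.7 1. ]
```

Emit:
play_rows:
  delta_pos:
    - [0.01,0.05,0.2]
    - [0,0,0.3]
    - [0,0,0.2]
    - [0,0,0.15]
    - [0,0,0]
  twist: [0,0,0,0,0]

```text
time: 30.58
eef_pos: [0.5256, 0.2222, 0.2592]
eef_rot: [[-0.992, -0.124, -0.001], [-0.124, 0.992, -0.001], [0.001, -0.0, -1.0]]
force: [-1.5, 0.4, -0.6]
grip_width: 0.0109
finger_force: 48.8
```

Emit:
play_rows:
  delta_pos:
    - [0,0,0.15]
    - [0,0,0.15]
    - [0,0,0.1]
    - [0,0,0]
    - [0,0,0]
  twist: [0,0,0,0,0]

```text
time: 31.0
eef_pos: [0.5259, 0.222, 0.2498]
eef_rot: [[-0.992, -0.124, -0.0], [-0.124, 0.992, -0.0], [0.0, -0.0, -1.0]]
force: [3.0, -3.6, -3.6]
grip_width: 0.0107
finger_force: 48.6
```

```bash
python3 - <<'E'
from h import *
go(.526,.222,.0885,187.1)
E
```

```text
grasp [0.5259 0.2219 0.0948] yaw -172.89 | twist 0.0 shift after [-0.01  0.    0.25] q7 75.6 t 31.0 w 0.0107 F [ 3.  -3.6 -3.6]
```

Emit:
play_rows:
  delta_pos:
    - [0,0,0.08]
    - [0,0,0.08]
    - [0,0,0.06]
    - [0,0,0.03]
    - [0,0,0]
  twist: [0,0,0,0,0]

```text
time: 31.42
eef_pos: [0.5261, 0.2222, 0.2437]
eef_rot: [[-0.992, -0.124, 0.001], [-0.124, 0.992, 0.0], [-0.001, -0.0, -1.0]]
force: [5.0, -3.6, -1.7]
grip_width: 0.0114
finger_force: 48.9
```

Emit:
play_rows:
  delta_pos:
    - [0,0,0.03]
    - [0,0,0.03]
    - [0,0,0]
  twist: [0,0,0]

```text
time: 31.67
eef_pos: [0.5263, 0.2222, 0.243]
eef_rot: [[-0.992, -0.124, 0.001], [-0.124, 0.992, 0.001], [-0.001, 0.0, -1.0]]
force: [1.2, -4.6, 13.9]
grip_width: 0.011
finger_force: 51.1
```

Emit:
play_rows:
  delta_pos:
    - [0,0,-0.01]
    - [0,0,0]
    - [0,0,0]
    - [0,0,0]
    - [0,0,0.01]
  twist: [0.9,0.9,0.9,0.9,0.9]

```text
time: 32.08
eef_pos: [0.5262, 0.222, 0.2427]
eef_rot: [[-0.939, 0.345, 0.001], [0.345, 0.939, 0.0], [-0.001, 0.001, -1.0]]
force: [2.9, -3.9, 7.6]
grip_width: 0.0112
finger_force: 50.3
```

Emit:
play_rows:
  delta_pos:
    - [0,0,0.015]
    - [0,0,0.015]
    - [0,0,0.015]
    - [0,0,0.015]
    - [0,0,0.015]
  twist: [0.9,0.9,0.9,0.9,0.9]

```text
time: 32.5
eef_pos: [0.5262, 0.2217, 0.2408]
eef_rot: [[-0.68, 0.733, 0.001], [0.733, 0.68, -0.0], [-0.001, 0.001, -1.0]]
force: [1.4, -6.7, 9.5]
grip_width: 0.0113
finger_force: 50.5
```

```bash
python3 - <<'E'
from h import *
go(.526,.222,.0885,187.1); print(manip.observe()['moment'])
E
```

```text
grasp [0.5263 0.2217 0.0858] yaw 132.83 | twist -9.05 shift after [ 0.01  0.01 -0.11] q7 31.0 t 32.5 w 0.0113 F [ 1.4 -6.7  9.5]
[-1.78796735 -0.36236789  0.02480956]
```

Emit:
play_rows:
  delta_pos:
    - [0,0.01,0.014]
    - [0,0,0.015]
    - [0,0,0.015]
    - [0,0,0.015]
    - [0,0,0.015]
  twist: [0.9,0.9,0.9,0.9,0.9]

```text
time: 32.92
eef_pos: [0.5263, 0.2217, 0.239]
eef_rot: [[-0.273, 0.962, 0.001], [0.962, 0.273, -0.0], [-0.0, 0.0, -1.0]]
force: [-0.4, -8.3, 13.2]
grip_width: 0.0112
finger_force: 50.9
```

Emit:
play_rows:
  delta_pos:
    - [0,0,0.015]
    - [0,0,0.015]
    - [0,0,0.015]
    - [0,0,0.015]
    - [0,0,0.015]
  twist: [0.9,0.9,0.9,0.9,0.9]

```text
time: 33.33
eef_pos: [0.5264, 0.2216, 0.2378]
eef_rot: [[0.194, 0.981, 0.0], [0.981, -0.194, 0.0], [0.001, 0.0, -1.0]]
force: [-7.4, -9.9, 38.6]
grip_width: 0.0113
finger_force: 54.6
```

```bash
python3 - <<'E'
from h import *
go(.526,.222,.0825,67.1); print(manip.observe()['moment'])
E
```

```text
grasp [0.5265 0.2217 0.0828] yaw 78.82 | twist 1.95 shift after [ 0.   -0.02  0.01] q7 -12.0 t 33.33 w 0.0113 F [-7.4 -9.9 38.6]
[-2.33255703  1.81227664  0.27416663]
```

Emit:
play_rows:
  delta_pos:
    - [0,0,-0.03]
    - [0,0,0]
    - [0,0,0]
    - [0,0,0]
    - [0,0,0]
  twist: [0.6,0.6,0.6,0.6,0]

```text
time: 33.75
eef_pos: [0.526, 0.2218, 0.2379]
eef_rot: [[0.431, 0.902, -0.0], [0.902, -0.431, -0.0], [-0.0, 0.0, -1.0]]
force: [-4.3, -7.3, 20.8]
grip_width: 0.0112
finger_force: 52.2
```

```bash
python3 - <<'E'
from h import *
go(.526,.222,.0825,67.1); print(manip.observe()['moment'])
E
```

```text
grasp [0.526  0.2218 0.0829] yaw 64.45 | twist -0.44 shift after [ 0.01 -0.    0.02] q7 -23.4 t 33.75 w 0.0112 F [-4.3 -7.3 20.8]
[-1.80911157  0.94295386 -0.03079349]
```

Emit:
play_rows:
  delta_pos:
    - [0,0,0]
    - [0,0,0]
    - [0,0,0]
    - [0,0,-0.3]
    - [0,0,-1]
  twist: [0,0,0,0,0]
  hand: 0.65

```text
time: 34.17
eef_pos: [0.5249, 0.2225, 0.2681]
eef_rot: [[0.426, 0.904, -0.004], [0.904, -0.427, -0.002], [-0.004, -0.002, -1.0]]
force: [-0.3, -0.1, -0.2]
grip_width: 0.0298
finger_force: 0.0
```

Emit:
play_rows:
  delta_pos:
    - [0,0,-1]
    - [0,0,-1]
    - [0,0,-1]
    - [0,0,-0.6]
    - [0,0,0]
  twist: [0,0,-1,-1,-1]

```text
time: 34.58
eef_pos: [0.5267, 0.2226, 0.3634]
eef_rot: [[0.122, 0.993, 0.003], [0.993, -0.122, 0.003], [0.003, 0.003, -1.0]]
force: [0.2, 0.4, 1.0]
grip_width: 0.0296
finger_force: 0.0
```

Emit:
play_rows:
  delta_pos:
    - [0,0,0]
    - [0,0,0]
    - [0,0,0]
    - [0,0,0]
    - [0,0,0]
  twist: [-1,-1,-1,-1,-1]

```text
time: 35.0
eef_pos: [0.5259, 0.2224, 0.3604]
eef_rot: [[-0.391, 0.92, 0.0], [0.92, 0.391, 0.0], [0.0, 0.0, -1.0]]
force: [-0.9, -1.1, -0.7]
grip_width: 0.03
finger_force: 0.0
```

Emit:
play_rows:
  delta_pos:
    - [0,0,0]
    - [0,0,0]
    - [0,0,0]
    - [0,0,0]
    - [0,0,0]
  twist: [-1,-1,-1,-1,-1]

```text
time: 35.42
eef_pos: [0.5259, 0.2224, 0.3603]
eef_rot: [[-0.799, 0.602, 0.0], [0.602, 0.799, 0.0], [-0.0, 0.0, -1.0]]
force: [-0.8, 0.3, 0.2]
grip_width: 0.0295
finger_force: 0.0
```

Emit:
play_rows:
  delta_pos:
    - [0,0,0]
    - [0,0,0]
    - [0,0,0]
    - [0,0,0]
    - [0,0,0]
  twist: [-1,-1,-1,-1,-1]

```text
time: 35.83
eef_pos: [0.5259, 0.2224, 0.3603]
eef_rot: [[-0.993, 0.122, 0.0], [0.122, 0.993, -0.0], [-0.0, -0.0, -1.0]]
force: [-0.5, -0.2, 0.3]
grip_width: 0.0299
finger_force: 0.0
```

Emit:
play_rows:
  delta_pos:
    - [0,0,0]
    - [0,0,0]
    - [0,0,0]
  twist: [-1,-0.5,0]

```text
time: 36.08
eef_pos: [0.5259, 0.2222, 0.3603]
eef_rot: [[-0.999, -0.033, 0.0], [-0.033, 0.999, 0.0], [-0.0, 0.0, -1.0]]
force: [0.5, 0.2, -0.0]
grip_width: 0.0299
finger_force: 0.0
```

```bash
python3 - <<'E'
from h import *
go(.5168,-.4134,.067,181.3)
shot('wrist','w13',None,1.42)
E
```

```text
grasp [0.526  0.2223 0.2053] yaw -178.13 | twist 0.1 shift after [  0.94 -25.41   5.53] q7 71.9 t 36.08 w 0.0299 F [ 0.5  0.2 -0. ]
```

View pics/w13.png

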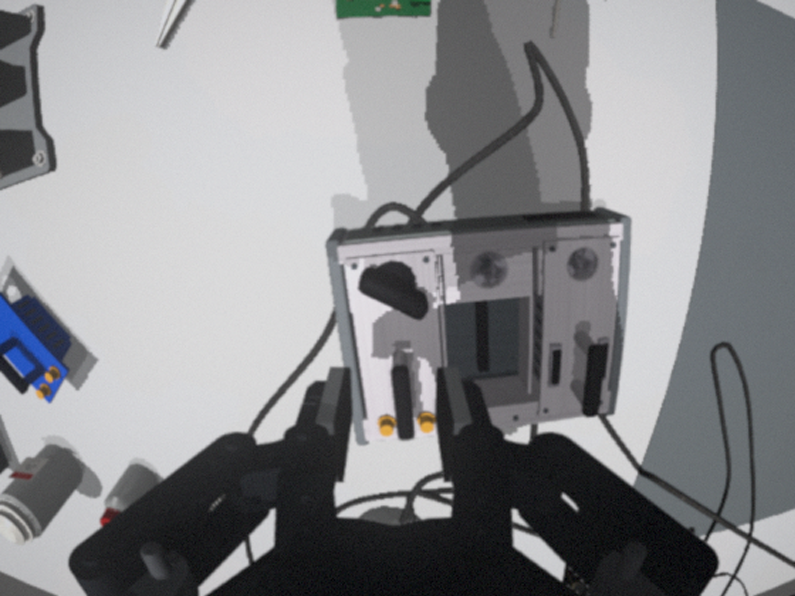

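Emit:
play_rows:
  delta_pos:
    - [0,-0.6,0]
    - [0,-1,0]
    - [0,-1,0]
    - [0,-1,0]
    - [0,-1,0]
  twist: [0.1,0,0,0,0]

```text
time: 36.55
eef_pos: [0.5281, 0.1059, 0.36]
eef_rot: [[-1.0, -0.017, -0.0], [-0.017, 1.0, -0.0], [0.0, -0.0, -1.0]]
force: [0.3, -0.2, -1.0]
grip_width: 0.0302
finger_force: 0.0
```

Emit:
play_rows:
  delta_pos:
    - [0,-1,0]
    - [0,-1,0]
    - [0,-1,0]
    - [0,-1,0]
    - [0,-1,0]
  twist: [0,0,0,0,0]

```text
time: 36.97
eef_pos: [0.5305, -0.0192, 0.3601]
eef_rot: [[-1.0, -0.017, 0.0], [-0.017, 1.0, 0.0], [-0.0, 0.0, -1.0]]
force: [-0.2, 0.5, -0.1]
grip_width: 0.0299
finger_force: 0.0
```

Emit:
play_rows:
  delta_pos:
    - [0,-1,0]
    - [0,-1,0]
    - [0,-1,0]
    - [0,-1,0]
    - [0,-1,0]
  twist: [0,0,0,0,0]

```text
time: 37.38
eef_pos: [0.5328, -0.1441, 0.3601]
eef_rot: [[-1.0, -0.017, 0.0], [-0.017, 1.0, -0.0], [-0.0, -0.0, -1.0]]
force: [0.6, -0.7, -0.1]
grip_width: 0.0301
finger_force: 0.0
```

Emit:
play_rows:
  delta_pos:
    - [0,-1,0]
    - [0,-1,0]
    - [0,-1,0]
    - [0,-1,0]
    - [0,-1,0]
  twist: [0,0,0,0,0]

```text
time: 37.8
eef_pos: [0.5352, -0.269, 0.3601]
eef_rot: [[-1.0, -0.017, -0.0], [-0.017, 1.0, -0.0], [0.0, -0.0, -1.0]]
force: [0.5, 1.1, 0.4]
grip_width: 0.0298
finger_force: 0.0
```

Emit:
play_rows:
  delta_pos:
    - [0.2,-1,0]
    - [0.2,-1,0]
    - [0.2,-1,0]
    - [0.2,-1,0]
    - [0.14,-0.8,0]
  twist: [0,0,0,0,0]

```text
time: 38.22
eef_pos: [0.5134, -0.3901, 0.3601]
eef_rot: [[-1.0, -0.016, -0.0], [-0.016, 1.0, -0.001], [0.0, -0.001, -1.0]]
force: [0.4, -0.8, -0.6]
grip_width: 0.0301
finger_force: 0.0
```

Emit:
play_rows:
  delta_pos:
    - [0,0,0]
    - [0,0,0]
  twist: [0,0]

```text
time: 38.38
eef_pos: [0.5136, -0.3892, 0.3599]
eef_rot: [[-1.0, -0.015, -0.001], [-0.015, 1.0, -0.001], [0.001, -0.001, -1.0]]
force: [-0.9, 0.5, 0.0]
grip_width: 0.0298
finger_force: 0.0
```

```bash
python3 - <<'E'
from h import *
go(.5168,-.4134,.067,181.3)
E
```

```text
grasp [ 0.5135 -0.3893  0.2049] yaw -179.13 | twist -0.07 shift after [-0.11 -0.97  5.52] q7 138.3 t 38.38 w 0.0298 F [-0.9  0.5  0. ]
```

Emit:
play_rows:
  delta_pos:
    - [-0.11,-0.6,0]
    - [0,-0.37,0.5]
    - [0,0,1]
    - [0,0,1]
    - [0,0,0.8]
  twist: [-0.07,0,0,0,0]

```text
time: 38.8
eef_pos: [0.5177, -0.4112, 0.275]
eef_rot: [[-1.0, -0.026, -0.001], [-0.026, 1.0, 0.001], [0.001, 0.001, -1.0]]
force: [-0.7, 0.6, -0.4]
grip_width: 0.0297
finger_force: 0.0
```

Emit:
play_rows:
  delta_pos:
    - [0,0,0.8]
    - [0,0,0.6]
    - [0,0,0.3]
    - [0,0,0]
    - [0,0,0]
  twist: [0,0,0,0,0]

```text
time: 39.22
eef_pos: [0.518, -0.4121, 0.2351]
eef_rot: [[-1.0, -0.027, -0.0], [-0.027, 1.0, -0.0], [0.0, -0.0, -1.0]]
force: [0.2, -0.4, 0.2]
grip_width: 0.0301
finger_force: 0.0
```

```bash
python3 - <<'E'
from h import *
go(.5168,-.4134,.066,181.3)
E
```

```text
grasp [ 0.518  -0.4121  0.0801] yaw -178.46 | twist 0.04 shift after [ 0.05 -0.05  0.56] q7 144.9 t 39.22 w 0.0301 F [ 0.2 -0.4  0.2]
```

Emit:
play_rows:
  delta_pos:
    - [0.05,-0.05,0.3]
    - [0,0,0.22]
    - [0,0,0]
    - [0,0,0]
  twist: [0.04,0,0,0]

```text
time: 39.55
eef_pos: [0.5167, -0.4134, 0.2218]
eef_rot: [[-1.0, -0.023, -0.0], [-0.023, 1.0, 0.0], [0.0, 0.0, -1.0]]
force: [0.8, -0.5, -0.5]
grip_width: 0.0299
finger_force: 0.0
```

Emit:
play_rows:
  delta_pos:
    - [0,0,0]
    - [0,0,0]
    - [0,0,0]
    - [0,0,0]
    - [0,0,0]
  twist: [0,0,0,0,0]
  hand: 1

```text
time: 39.97
eef_pos: [0.5168, -0.4134, 0.2223]
eef_rot: [[-1.0, -0.023, 0.001], [-0.023, 1.0, -0.0], [-0.0, -0.0, -1.0]]
force: [-1.2, 1.3, 6.2]
grip_width: 0.0109
finger_force: 50.5
```

```bash
python3 - <<'E'
from h import *
go(.5102,.345,.2,187.1)
E
```

```text
grasp [ 0.5169 -0.4135  0.0673] yaw -178.69 | twist -0.96 shift after [-3.48 30.14 -5.31] q7 145.3 t 39.97 w 0.0109 F [-1.2  1.3  6.2]
```

Emit:
play_rows:
  delta_pos:
    - [0,0,-0.4]
    - [0,0,-1]
    - [0,0,-1]
    - [0,0,-1]
    - [0,0,-1]
  twist: [0,0,0,0,0]

```text
time: 40.38
eef_pos: [0.5164, -0.4134, 0.3336]
eef_rot: [[-1.0, -0.022, -0.0], [-0.022, 1.0, -0.0], [0.0, -0.0, -1.0]]
force: [0.5, 0.4, -0.3]
grip_width: 0.0108
finger_force: 49.7
```

Emit:
play_rows:
  delta_pos:
    - [0,0.3,-0.6]
    - [0,0.8,-0.3]
    - [0,1,0]
    - [0,1,0]
    - [0,1,0]
  twist: [0,0,0,0,0]

```text
time: 40.8
eef_pos: [0.514, -0.3093, 0.3545]
eef_rot: [[-1.0, -0.023, -0.0], [-0.023, 1.0, 0.0], [0.0, 0.0, -1.0]]
force: [0.4, 0.4, -0.9]
grip_width: 0.0112
finger_force: 49.7
```

Emit:
play_rows:
  delta_pos:
    - [0,1,0]
    - [0,1,0]
    - [0,1,0]
    - [0,1,0]
    - [0,1,0]
  twist: [0,0,0,0,0]

```text
time: 41.22
eef_pos: [0.511, -0.1842, 0.3544]
eef_rot: [[-1.0, -0.023, -0.0], [-0.023, 1.0, 0.0], [0.0, 0.0, -1.0]]
force: [0.7, -0.6, -0.6]
grip_width: 0.0109
finger_force: 49.8
```

Emit:
play_rows:
  delta_pos:
    - [0,1,0]
    - [0,1,0]
    - [0,1,0]
    - [0,1,0]
    - [0,1,0]
  twist: [0,0,0,0,0]

```text
time: 41.63
eef_pos: [0.508, -0.0593, 0.3544]
eef_rot: [[-1.0, -0.023, -0.0], [-0.023, 1.0, 0.0], [0.0, 0.0, -1.0]]
force: [0.7, -0.3, -1.1]
grip_width: 0.0112
finger_force: 49.7
```

Emit:
play_rows:
  delta_pos:
    - [0,1,0]
    - [0,1,0]
    - [0,1,0]
    - [0,1,0]
    - [0,1,0]
  twist: [0,0,0,0,0]

```text
time: 42.05
eef_pos: [0.5051, 0.0656, 0.3544]
eef_rot: [[-1.0, -0.023, -0.0], [-0.023, 1.0, 0.0], [0.0, 0.0, -1.0]]
force: [-0.6, -0.5, -0.6]
grip_width: 0.0109
finger_force: 49.7
```

Emit:
play_rows:
  delta_pos:
    - [0,1,0]
    - [0,1,0]
    - [0,1,0]
    - [0,1,0]
    - [0,1,0]
  twist: [0,0,0,0,0]

```text
time: 42.47
eef_pos: [0.5022, 0.1904, 0.3544]
eef_rot: [[-1.0, -0.023, -0.0], [-0.023, 1.0, 0.0], [0.0, 0.0, -1.0]]
force: [0.2, -0.1, -0.4]
grip_width: 0.0109
finger_force: 49.8
```

Emit:
play_rows:
  delta_pos:
    - [0,1,0]
    - [0,1,0]
    - [0,0,0]
    - [0,0,0]
    - [0,0,0]
  twist: [0,0,-0.48,-0.48,0]

```text
time: 42.88
eef_pos: [0.5011, 0.2396, 0.3542]
eef_rot: [[-0.992, -0.127, -0.001], [-0.127, 0.992, -0.0], [0.001, -0.0, -1.0]]
force: [-0.8, 0.1, -0.9]
grip_width: 0.0115
finger_force: 49.7
```

```bash
python3 - <<'E'
from h import *
go(.5102,.345,.125,187.1)
E
```

```text
grasp [0.5011 0.2395 0.1992] yaw -172.72 | twist 0.03 shift after [-0.88  4.14  2.97] q7 73.5 t 42.88 w 0.0115 F [-0.8  0.1 -0.9]
```

Emit:
play_rows:
  delta_pos:
    - [-0.4,1,0]
    - [-0.4,1,0]
    - [-0.08,1,0]
    - [0,0.8,0]
    - [0,0.34,0.3]
  twist: [0,0,0,0,0]

```text
time: 43.3
eef_pos: [0.5102, 0.3473, 0.3476]
eef_rot: [[-0.992, -0.124, 0.001], [-0.124, 0.992, 0.002], [-0.001, 0.002, -1.0]]
force: [-0.2, 1.2, -1.2]
grip_width: 0.011
finger_force: 49.7
```

Emit:
play_rows:
  delta_pos:
    - [0,0,0.8]
    - [0,0,1]
    - [0,0,0.7]
    - [0,0,0]
    - [0,0,0]
  twist: [0,0,0,0,0]

```text
time: 43.72
eef_pos: [0.5107, 0.3436, 0.2839]
eef_rot: [[-0.993, -0.122, -0.001], [-0.122, 0.993, -0.002], [0.001, -0.001, -1.0]]
force: [0.3, 0.3, 0.3]
grip_width: 0.0109
finger_force: 49.8
```

```bash
python3 - <<'E'
from h import *
go(.5104,.345,.0885,187.1)
E
```

```text
grasp [0.5105 0.3434 0.1289] yaw -173.02 | twist -0.02 shift after [-0.    0.06  1.61] q7 68.1 t 43.72 w 0.0109 F [0.3 0.3 0.3]
```

Emit:
play_rows:
  delta_pos:
    - [0,0.06,0.2]
    - [0,0,0.3]
    - [0,0,0.2]
    - [0,0,0.2]
    - [0,0,0]
  twist: [0,0,0,0,0]

```text
time: 44.13
eef_pos: [0.5104, 0.3458, 0.261]
eef_rot: [[-0.992, -0.123, -0.001], [-0.123, 0.992, -0.001], [0.001, -0.001, -1.0]]
force: [0.5, -0.1, -0.9]
grip_width: 0.0114
finger_force: 49.7
```

Emit:
play_rows:
  delta_pos:
    - [0,0,0.15]
    - [0,0,0.15]
    - [0,0,0.15]
    - [0,0,0.08]
    - [0,0,0]
  twist: [0,0,0,0,0]

```text
time: 44.55
eef_pos: [0.5106, 0.3456, 0.248]
eef_rot: [[-0.992, -0.123, -0.001], [-0.123, 0.992, -0.001], [0.001, -0.001, -1.0]]
force: [0.7, -2.9, -2.0]
grip_width: 0.011
finger_force: 49.7
```

```bash
python3 - <<'E'
from h import *
go(.5104,.345,.0885,187.1)
E
```

```text
grasp [0.5105 0.3455 0.093 ] yaw -172.94 | twist -0.01 shift after [ 0.01 -0.02  0.18] q7 69.1 t 44.55 w 0.011 F [ 0.7 -2.9 -2. ]
```

Emit:
play_rows:
  delta_pos:
    - [0,-0.02,0.07]
    - [0,0,0.06]
    - [0,0,0.05]
    - [0,0,0.03]
    - [0,0,0]
  twist: [0,0,0,0,0]

```text
time: 44.97
eef_pos: [0.5108, 0.3454, 0.2436]
eef_rot: [[-0.992, -0.123, 0.0], [-0.123, 0.992, 0.0], [-0.0, 0.0, -1.0]]
force: [-1.9, -1.1, 5.1]
grip_width: 0.0111
finger_force: 50.6
```

Emit:
play_rows:
  delta_pos:
    - [0,0,0.02]
    - [0,0,0]
  twist: [0,0]

```text
time: 45.13
eef_pos: [0.5109, 0.3454, 0.2434]
eef_rot: [[-0.992, -0.123, 0.0], [-0.123, 0.992, 0.0], [-0.0, 0.0, -1.0]]
force: [-1.3, -2.8, 9.5]
grip_width: 0.0112
finger_force: 51.3
```

Emit:
play_rows:
  delta_pos:
    - [0,0,-0.01]
    - [0,0,0]
    - [0,0,0]
    - [0,0,0]
    - [0,0,0.01]
  twist: [0.9,0.9,0.9,0.9,0.9]

```text
time: 45.55
eef_pos: [0.5108, 0.3453, 0.2432]
eef_rot: [[-0.939, 0.345, -0.0], [0.345, 0.939, 0.0], [0.0, 0.0, -1.0]]
force: [-2.0, -2.4, 7.1]
grip_width: 0.0113
finger_force: 50.8
```

Emit:
play_rows:
  delta_pos:
    - [0,0,0.015]
    - [0,0,0.015]
    - [0,0,0.015]
    - [0,0,0.015]
    - [0,0,0.015]
  twist: [0.9,0.9,0.9,0.9,0.9]

```text
time: 45.97
eef_pos: [0.5108, 0.3451, 0.2413]
eef_rot: [[-0.679, 0.734, -0.0], [0.734, 0.679, -0.0], [0.0, -0.0, -1.0]]
force: [-2.2, -4.2, 6.1]
grip_width: 0.0112
finger_force: 50.8
```

Emit:
play_rows:
  delta_pos:
    - [0,0,0.014]
    - [0,0,0.015]
    - [0,0,0.015]
    - [0,0,0.015]
    - [0,0,0.015]
  twist: [0.9,0.9,0.9,0.9,0.9]

```text
time: 46.38
eef_pos: [0.5107, 0.345, 0.2394]
eef_rot: [[-0.272, 0.962, -0.0], [0.962, 0.272, -0.0], [-0.0, -0.0, -1.0]]
force: [-2.6, -5.6, 7.2]
grip_width: 0.0111
finger_force: 50.9
```

Emit:
play_rows:
  delta_pos:
    - [0,0,0.012]
    - [0,0,0.012]
    - [0,0,0.012]
    - [0,0,0.012]
    - [0,0,0.012]
  twist: [0.9,0.9,0.9,0.9,0.9]

```text
time: 46.8
eef_pos: [0.5107, 0.345, 0.2382]
eef_rot: [[0.194, 0.981, -0.001], [0.981, -0.194, 0.0], [-0.0, -0.001, -1.0]]
force: [-8.0, -5.8, 18.6]
grip_width: 0.0111
finger_force: 52.6
```

```bash
python3 - <<'E'
from h import *
go(.5108,.345,.083,67.1); print(manip.observe()['moment'])
E
```

```text
grasp [0.5106 0.345  0.0832] yaw 78.8 | twist 1.95 shift after [0.   0.01 0.01] q7 -18.2 t 46.8 w 0.0111 F [-8.  -5.8 18.6]
[-1.5719124   1.78437405  0.11687337]
```

Same pattern as the first; finish the turn to ~2.14 rad, release and rise.

Emit:
play_rows:
  delta_pos:
    - [0,0,0.005]
    - [0,0,0.005]
    - [0,0,0]
    - [0,0,0]
    - [0,0,0]
  twist: [0.6,0.6,0.6,0.6,0]

```text
time: 47.22
eef_pos: [0.5107, 0.345, 0.2382]
eef_rot: [[0.432, 0.902, -0.001], [0.902, -0.432, -0.0], [-0.0, -0.001, -1.0]]
force: [-9.6, -6.1, 21.9]
grip_width: 0.0108
finger_force: 53.1
```

Emit:
play_rows:
  delta_pos:
    - [0,0,0]
    - [0,0,0]
    - [0,0,0]
    - [0,0,-0.3]
    - [0,0,-1]
  twist: [0,0,0,0,0]
  hand: 0.65

```text
time: 47.63
eef_pos: [0.5099, 0.3452, 0.268]
eef_rot: [[0.428, 0.904, -0.003], [0.904, -0.428, -0.003], [-0.004, -0.002, -1.0]]
force: [-0.9, 0.5, 1.2]
grip_width: 0.03
finger_force: 0.0
```

Emit:
play_rows:
  delta_pos:
    - [0,0,-1]
    - [0,0,-1]
    - [0,0,-1]
    - [0,0,-0.7]
    - [0,0,0]
  twist: [0,0,0,0,0]

```text
time: 48.05
eef_pos: [0.5117, 0.3454, 0.3663]
eef_rot: [[0.428, 0.904, 0.003], [0.904, -0.428, 0.003], [0.004, 0.002, -1.0]]
force: [1.8, -0.1, 0.2]
grip_width: 0.0297
finger_force: 0.0
```

```bash
python3 - <<'E'
from h import *
go(.37,-.36,.15,90.5)
a=manip.camera('wrist')[:,:,::-1]; shot('side','d1'); b=np.load('pics/d1.npz')['im']
A=cv2.resize(a,(400,300),interpolation=cv2.INTER_AREA)
shot('scene','s1');c=np.load('pics/s1.npz')['im']
B=cv2.resize(b[170:245,170:270],(400,300),interpolation=cv2.INTER_CUBIC)
C=cv2.resize(c[142:217,190:290],(400,300),interpolation=cv2.INTER_CUBIC)
D=cv2.resize(c[215:320,310:450],(400,300),interpolation=cv2.INTER_CUBIC)
cv2.imwrite('pics/m.png',np.vstack([np.hstack([A,B]),np.hstack([C,D])]))
E
```

```text
grasp [0.5122 0.3459 0.2113] yaw 64.66 | twist -4.31 shift after [-28.18  -5.94   2.45] q7 -36.0 t 48.05 w 0.0297 F [ 1.8 -0.1  0.2]
```

View pics/m.png

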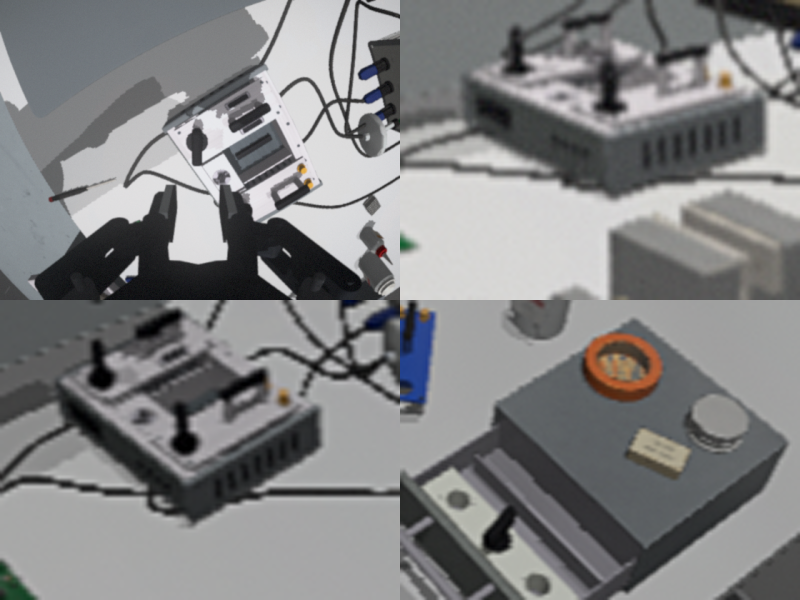

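Emit:
play_rows:
  delta_pos:
    - [0,0,0]
    - [0,0,0]
    - [0,0,0]
    - [0,0,0]
    - [0,0,0]
  twist: [-1,-1,-1,-1,-0.3]
  hand: 1

```text
time: 48.62
eef_pos: [0.5106, 0.3452, 0.3616]
eef_rot: [[-0.015, 1.0, -0.001], [1.0, 0.015, -0.001], [-0.001, -0.001, -1.0]]
force: [-0.3, -0.1, 0.0]
grip_width: 0.0
finger_force: 0.0
```

Emit:
play_rows:
  delta_pos:
    - [-0.6,0,0]
    - [-1,0,0]
    - [-1,0,0]
    - [-1,0,0]
    - [-1,0,0]
  twist: [0,0,0,0,0]

```text
time: 49.03
eef_pos: [0.5113, 0.2287, 0.3616]
eef_rot: [[-0.007, 1.0, -0.001], [1.0, 0.007, -0.001], [-0.001, -0.001, -1.0]]
force: [0.4, 0.5, -1.0]
grip_width: -0.0002
finger_force: 0.0
```

Emit:
play_rows:
  delta_pos:
    - [-1,0,0]
    - [-1,0,0]
    - [-1,0,0]
    - [-1,0,0]
    - [-1,0,0]
  twist: [0,0,0,0,0]

```text
time: 49.45
eef_pos: [0.5121, 0.1037, 0.3618]
eef_rot: [[-0.007, 1.0, -0.001], [1.0, 0.007, -0.0], [-0.0, -0.001, -1.0]]
force: [0.6, -0.7, -0.4]
grip_width: 0.0001
finger_force: 0.0
```

Emit:
play_rows:
  delta_pos:
    - [-1,0,0]
    - [-1,0,0]
    - [-1,0,0]
    - [-1,0,0]
    - [-1,0,0]
  twist: [0,0,0,0,0]

```text
time: 49.87
eef_pos: [0.5131, -0.0211, 0.3618]
eef_rot: [[-0.007, 1.0, -0.001], [1.0, 0.007, -0.0], [-0.0, -0.001, -1.0]]
force: [0.5, 0.3, 0.1]
grip_width: 0.0001
finger_force: 0.0
```

Emit:
play_rows:
  delta_pos:
    - [-1,0,0]
    - [-1,0,0]
    - [-1,0,0]
    - [-1,0,0]
    - [-1,0,0]
  twist: [0,0,0,0,0]

```text
time: 50.28
eef_pos: [0.514, -0.146, 0.3617]
eef_rot: [[-0.007, 1.0, -0.001], [1.0, 0.007, 0.0], [0.0, -0.001, -1.0]]
force: [0.1, 1.2, 0.7]
grip_width: 0.0
finger_force: 0.0
```

Emit:
play_rows:
  delta_pos:
    - [-1,0,0]
    - [-1,0,0]
    - [-1,0,0]
    - [-1,0,0]
    - [-1,0,0]
  twist: [0,0,0,0,0]

```text
time: 50.7
eef_pos: [0.515, -0.271, 0.3616]
eef_rot: [[-0.007, 1.0, -0.001], [1.0, 0.007, 0.0], [0.0, -0.001, -1.0]]
force: [0.6, -0.2, 0.0]
grip_width: -0.0003
finger_force: 0.0
```

Emit:
play_rows:
  delta_pos:
    - [-1,0,0]
    - [-1,-0.5,0]
    - [-1,-1,0]
    - [0,-1,0]
    - [0,-1,0]
  twist: [0,0,0,0,0]

```text
time: 51.12
eef_pos: [0.4266, -0.3468, 0.3615]
eef_rot: [[-0.005, 1.0, -0.002], [1.0, 0.005, -0.001], [-0.001, -0.002, -1.0]]
force: [-0.2, 0.1, 0.4]
grip_width: 0.0001
finger_force: 0.0
```

```bash
python3 - <<'E'
from h import *
go(.385,-.36,.064,90.5)
for u,v in [(157,220),(150,350),(150,265)]: print(at('w2',u/1.42,v/1.42,.02,True))
for u,v in [(263,370),(252,205)]: print(at('w2',u/1.42,v/1.42,.066,True))
E
```

```text
grasp [ 0.4263 -0.3469  0.2065] yaw 90.26 | twist -0.04 shift after [-0.51 -1.66  5.7 ] q7 55.6 t 51.12 w 0.0001 F [-0.2  0.1  0.4]
[ 0.3459 -0.3214  0.02  ]
[ 0.3227 -0.4222  0.02  ]
[ 0.3356 -0.354   0.02  ]
[ 0.4308 -0.4096  0.066 ]
[ 0.4328 -0.3079  0.066 ]
```

Emit:
play_rows:
  delta_pos:
    - [-0.5,-0.8,0]
    - [0,-0.86,0]
    - [0,0,0.6]
    - [0,0,1]
    - [0,0,1]
  twist: [-0.04,0,0,0,0]

```text
time: 51.53
eef_pos: [0.3868, -0.3582, 0.2965]
eef_rot: [[-0.011, 1.0, 0.001], [1.0, 0.011, 0.0], [0.0, 0.001, -1.0]]
force: [1.4, 1.5, 0.5]
grip_width: -0.0
finger_force: 0.0
```

Emit:
play_rows:
  delta_pos:
    - [0,0,1]
    - [0,0,1]
    - [0,0,0.8]
    - [0,0,0.3]
    - [0,0,0]
  twist: [0,0,0,0,0]

```text
time: 51.95
eef_pos: [0.3865, -0.358, 0.2183]
eef_rot: [[-0.011, 1.0, -0.003], [1.0, 0.011, 0.001], [0.001, -0.003, -1.0]]
force: [-0.8, 0.1, 0.2]
grip_width: 0.0001
finger_force: 0.0
```

```bash
python3 - <<'E'
from h import *
go(.544,-.36,.064,90.5)
E
```

```text
grasp [ 0.386  -0.3578  0.0633] yaw 90.63 | twist 0.02 shift after [-0.14  6.32 -0.03] q7 69.8 t 51.95 w 0.0001 F [-0.8  0.1  0.2]
```

Emit:
play_rows:
  delta_pos:
    - [0,0.3,0]
    - [0,0.4,0]
    - [0,0.4,0]
    - [0,0.4,0]
    - [0,0.4,0]
  twist: [0,0,0,0,0]

```text
time: 52.37
eef_pos: [0.4366, -0.3576, 0.2205]
eef_rot: [[-0.013, 1.0, 0.001], [1.0, 0.013, -0.001], [-0.001, 0.001, -1.0]]
force: [-3.3, -0.8, 1.1]
grip_width: -0.0001
finger_force: 1.1
```

Emit:
play_rows:
  delta_pos:
    - [0,0.4,0]
    - [0,0.4,0]
    - [0,0.4,0]
    - [0,0.4,0]
    - [0,0.4,0]
  twist: [0,0,0,0,0]

```text
time: 52.78
eef_pos: [0.486, -0.357, 0.2199]
eef_rot: [[-0.012, 1.0, -0.0], [1.0, 0.012, -0.0], [-0.0, -0.0, -1.0]]
force: [-2.4, -0.7, 0.8]
grip_width: -0.0001
finger_force: 1.1
```

Emit:
play_rows:
  delta_pos:
    - [0,0.4,0]
    - [0,0.4,0]
    - [0,0.4,0]
    - [0,0.3,0]
    - [0,0.2,0]
  twist: [0,0,0,0,0]

```text
time: 53.2
eef_pos: [0.5287, -0.3563, 0.2198]
eef_rot: [[-0.013, 1.0, 0.0], [1.0, 0.013, -0.0], [-0.0, 0.0, -1.0]]
force: [-1.3, 0.1, 1.2]
grip_width: 0.0001
finger_force: 1.0
```

Emit:
play_rows:
  delta_pos:
    - [0,0.1,0]
    - [0,0.1,0]
    - [0,0.1,0]
    - [0,0,0]
  twist: [0,0,0,0]

```text
time: 53.53
eef_pos: [0.5353, -0.3563, 0.2199]
eef_rot: [[-0.013, 1.0, 0.0], [1.0, 0.013, 0.0], [0.0, 0.0, -1.0]]
force: [-0.3, -0.5, 0.2]
grip_width: 0.0002
finger_force: 0.0
```

Emit:
play_rows:
  delta_pos:
    - [0,0.1,0]
    - [0,0.1,0]
    - [0,0.1,0]
    - [0,0,0]
  twist: [0,0,0,0]

```text
time: 53.87
eef_pos: [0.5431, -0.3562, 0.2199]
eef_rot: [[-0.013, 1.0, 0.0], [1.0, 0.013, -0.0], [-0.0, 0.0, -1.0]]
force: [-0.3, 1.0, 0.5]
grip_width: -0.0
finger_force: 0.0
```

Emit:
play_rows:
  delta_pos:
    - [0,0.05,0]
    - [0,0.05,0]
    - [0,0,0]
  twist: [0,0,0]

```text
time: 54.12
eef_pos: [0.5443, -0.3564, 0.2198]
eef_rot: [[-0.012, 1.0, -0.002], [1.0, 0.012, 0.0], [0.0, -0.002, -1.0]]
force: [-6.8, 1.4, 2.8]
grip_width: -0.0001
finger_force: 3.2
```

Emit:
play_rows:
  delta_pos:
    - [0,0.04,0]
    - [0,0.04,0]
    - [0,0.03,0]
    - [0,0,0]
    - [0,0,0]
  twist: [0,0,0,0,0]

```text
time: 54.53
eef_pos: [0.5452, -0.3567, 0.2197]
eef_rot: [[-0.011, 1.0, -0.005], [1.0, 0.011, 0.002], [0.002, -0.005, -1.0]]
force: [-20.0, 4.9, 13.5]
grip_width: -0.0
finger_force: 10.3
```

Emit:
play_rows:
  delta_pos:
    - [0,-0.5,0]
    - [0,-1,0]
    - [0,-0.5,-0.6]
    - [0,0,-1]
    - [0,0,-1]
  twist: [0,0,0,0,0]

```text
time: 54.95
eef_pos: [0.4967, -0.3571, 0.2854]
eef_rot: [[-0.011, 1.0, -0.001], [1.0, 0.011, 0.001], [0.001, -0.001, -1.0]]
force: [0.2, -0.9, 0.5]
grip_width: 0.0001
finger_force: 0.0
```

Emit:
play_rows:
  delta_pos:
    - [0,0,-1]
    - [0,0,-1]
    - [0,0,-1]
    - [0,0,0]
    - [0,0,0]
  twist: [0,0,0,0,0]

```text
time: 55.37
eef_pos: [0.4981, -0.357, 0.3612]
eef_rot: [[-0.013, 1.0, 0.003], [1.0, 0.013, -0.001], [-0.001, 0.003, -1.0]]
force: [-0.1, 0.3, -0.8]
grip_width: 0.0
finger_force: 0.0
```

```bash
python3 - <<'E'
from h import *
# compare the drawer's front with the start; and the bench parts with the last picture
shot('side','d2');shot('scene','s2');L=lambda f:np.load('pics/'+f+'.npz')['im'].astype(int)
for a,b,(x0,y0,x1,y1) in [('d0','d2',(357,225,485,305)),('d1','d2',(170,170,270,245)),('s1','s2',(180,142,275,200)),('s0','s2',(176,200,202,228)),('s0','s2',(320,175,372,228))]:
    d=np.abs(L(a)[y0:y1,x0:x1]-L(b)[y0:y1,x0:x1]).mean(2);print(a,b,d.mean().round(1),(d>40).mean().round(3))
    if a=='d0':
        g=[L(f)[y0:y1,x0:x1].mean(2).astype(np.float32) for f in(a,b)];print(cv2.phaseCorrelate(*[np.ascontiguousarray(q[10:70,0:75]) for q in g]))
print(manip.observe()['time'])
E
```

```text
d0 d2 10.5 0.019
((0.7073902767996856, 0.05529325172894417), 0.6878448978000217)
d1 d2 23.3 0.213
s1 s2 29.2 0.23
s0 s2 36.6 0.468
s0 s2 62.1 0.573
55.4667
```

```bash
python3 -c "
from cell import manip
print(manip.job_done())"
```

```text
the job is handed in; nothing more can be done
None
```

I fitted and screwed down both modules on the worktop (module_a in slot 1, module_b in slot 3; module_c was absent), left the spare screw in the drawer, pushed the drawer shut to its stop, and handed in at about 55 s. The last check of the circuit board and bottles was blocked by the arm, and one force reading on the way down to the drawer handle briefly touched 42 N at the fingertips.

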